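# Load the hot-air steriliser and start the long cycle

### The arm

A 6-joint arm with a two-finger parallel gripper is mounted at the origin on a cart in front of the work surface, level with it; the furniture and walls round the work are solid. World frame = base frame: x ahead of the robot, y to its left, z up, the work surface at z = 0. Lengths are in m, angles in rad, forces in N, time in s.
With the tool pointing down it reaches from about 0.4 to 0.925 m from the base axis. Payload 12.5 kg.
Tool frame: the origin (TCP) lies between the finger pads; the fingertips stand manip.tcp_to_tips ahead of it and the grasp point (between the pads) lies 5 mm behind it (manip.tcp_to_tips is the distance from the TCP to the fingertips, in m); y points along the fingers, x is the direction in which the jaws open and shut, and the axes are right-handed (so a half turn about y gives the same grasp; the last joint's range is limited). The gripper opens to 95 mm and grips with 3 to 60 N. Pads are 20 mm wide; open, the fingers measure 119 mm over their backs; the gripper's body (75 mm by 180 mm) begins 59 mm behind the grasp point.
Start: joints at [-1.282, 0.491, 1.559, -0, 1.092, -0.106], TCP at [0.24, -0.577, 0.229] pointing down, gripper open.
Joint ranges: [-3.1, 3.1], [-0.84, 2.19], [0.05, 2.79], [-1.13, 4.28], [0.06, 2.93], [-2.69, 2.69]. Speed limits (rad/s): [2.22, 2.22, 2.79, 3.14, 3.14, 3.14].

### API

Orientations are given as [roll, pitch, yaw] about the fixed x, y, z axes, in that order (R = Rz(yaw) Ry(pitch) Rx(roll)).
In Python, from bench import manip, vision, monitor gives the robot as it stands. Calls block until the motion is done:
- manip.movep(position, orientation): joint-space move of the TCP to a pose.
- manip.move_l(position, rot=None, velocity=0.15): straight line of the TCP; rot=None keeps the orientation; velocity is the mean speed in m/s.
- manip.goto_joints(angles): joint-space move.
- manip.grip(opening, strength=None): finger opening in m; strength is the grip in N (None keeps the last); returns when the fingers have stopped.
- manip.hold(seconds).
- manip.ik(position, orientation): joint angles nearest the present ones, or None.
- vision.read_camera(name): name is "scene" or "top"; returns a dict with "color" (480x640x3 uint8, red, green, blue), "fx", "fy", "cx", "cy" (pixels), "k1" (the pictures are not rectified: a ray, as slopes to the right and down, at radius r is drawn at 1 + k1 r^2 times it, then the intrinsics apply), "rvec" (rotation vector, rad) and "tvec" (3), from world to camera coordinates, as OpenCV has them. Camera axes: x right, y down, z forward; pixel columns grow to the right and rows downward; lengths in m; the calibration is good to about 2 mm. A picture is of the moment at which its call begins. There is no depth.
A pose or a line that the arm cannot do raises manip.Unreachable and nothing moves.
- manip.finish_job(): hands the job in, once; it reports no verdict.
Trained networks look in the newest picture that a camera, given by its name, has taken for a name from the list of things; names that differ only in an ending like _2 or _b are one class to them, and where a whole thing is asked for, a point or a joint stands for the part that bears it (a point fixed in the world has none). Each returns a list of dicts, best first, with "confidence" (0 to 1); they miss things now and then, are a little off and sometimes report something else, mostly with a low value. They report only what shows in the picture. A call takes as long as a camera call.
- vision.find_in(query, camera): "centre" ([x, y, z] in m, in world coordinates, good to about 4 mm: the middle of the surface that is visible of it).
- vision.trace(query, camera): "region" (480x640 bool, what is visible of it).
Readings, each from a call of its own:
- monitor.current_clock(): time.
- monitor.current_qpos(): joint angles.
- monitor.current_joint_vel(): joint speeds.
- monitor.current_tau(): joint torques, N m.
- monitor.current_tool_pos(): TCP position.
- monitor.current_tcp_rot(): TCP orientation.
- monitor.current_ft_force(): force on the tool from outside, world axes, zero at the start.
- monitor.current_moment(): the same for the moment, N m.
- monitor.current_grip_width(): finger opening in m.
Only numpy, scipy, OpenCV 4.12 (cv2) and the standard library are available. Lean on these libraries where they do the work, as an engineer would, in place of code of your own. Each camera call takes 0.05 s, during which the arm holds its last target.

### The job

The steriliser on the bench is still hot from its last run, so move its tray with the wooden-handled hook: hook the tray's finger hole, pull the tray out nearly as far as it goes, and park the hook on its cork pad while you lay every forceps and spatula that is out on the bench flat in the tray. Hook the tray again and push it fully home, lay the hook back on its pad, and then press and let go three keys, one at a time and each right down: the clear key (square mark, far left), the long-cycle key (two dots, third from the left), the start key (triangle, far right). Leave the one-dot key, the beaker and the label roll alone, and never press start while the tray is open.

Things in the scene. Friction and masses are not known exactly. Their poses are not given: they have to be found in the camera images.
- steriliser: Fixed low white box, 270 mm wide, 220 mm deep, place and yaw vary; origin under its centre. +x points into it away from the robot, +y to its left, z up. Front deck 68 mm high with the keys; from 98 mm behind the front edge a housing 136 mm high. Below the deck a steel tray that slides out along -x, its front panel outside the body.
- tray_hole (a point): Centre, in the tab's upper face (48 mm above the bench), of the round 22 mm finger hole through the steel tray's pull tab. Axes as the steriliser's. The tab is level, 4 mm thick, 60 mm wide and sticks 46 mm out of the tray's front panel; the hole's centre is 26 mm from the panel's face, 20 mm from the tab's free edge. Bare bench below the tab. The panel, 236 mm wide, spans 24 to 62 mm above the bench.
- tray_floor (a point): Point on the tray's floor (30 mm above the bench) on its centre line, 62 mm behind the front panel's inner side; moves with the tray, axes as the steriliser's. Inside, the tray is 208 mm wide (y), 190 mm deep; side and back walls 20 mm, panel 32 mm over the floor. Only the part pulled out is open above. Instruments fit side by side lying across it (along y).
- tray (a joint): How far the tray is out: 0 = fully home (panel against the body), 0.155 m = out to the stop. Slides against about 2 N of friction and stays where it is left; starts 0 to 6 mm out.
- hook_grip (a point): Centre of the tray hook's wooden handle, a bar 70 mm long (x), 20 mm wide (y), 26 mm high (z), 0.11 kg. From its front end (+x) a 6 mm steel rod rises 16 mm, runs forward and turns straight down. The hook stands upright on the pad, handle underside and tip level with each other; x points to the hooked end.
- hook_tip (a point): Lower end of the hook's down-turned rod (6 mm thick, 27 mm of clear drop below the rod's bend): 75 mm ahead (+x) of hook_grip and 40 mm ahead of the handle and 13 mm below it. In use the tip goes down 8 to 22 mm through the finger hole.
- pad_top (a point): Centre of the upper face (6 mm above the bench) of the fixed cork pad, 150 mm (x) by 80 mm (y), where the hook lies and must be laid back with its handle on the pad.
- forceps_a_mid (a point): Middle of a pair of steel forceps lying on the bench: 135 mm long along its y, 16 mm wide at most along x, 10 mm high; this point 5 mm above the support. Rigid. None when absent.
- forceps_b_mid (a point): The same of the second pair of forceps.
- spatula_a_mid (a point): Grip point on the blue handle, near the centre of mass, of a steel spatula, 4 mm above its support: spatula 185 mm long along its y, from 70 mm (handle end, +y) to 114 mm (blade end, -y) off this point; handle 8 mm wide and high from 62 mm on the +y side to 24 mm on the -y side, blade 10 mm wide, 2 mm thick. None when absent.
- spatula_b_mid (a point): The same of the second spatula.
- key_clear_top (a point): Top centre of the clear key, far left as the robot sees it, marked with a square. Four keys in a row along the steriliser's y, 46 mm apart, on its front deck 24 mm behind the front edge; caps 22 by 24 mm, tops 76 mm above the bench, 8 mm proud of the deck. 5 mm of travel straight down, about 5 N fully down, springs back.
- key_long_top (a point): Top centre of the long-cycle key, third from the left, marked with two dots; as the others.
- key_start_top (a point): Top centre of the start key, far right, marked with a triangle; as the others.
- key_clear (a joint): Travel of the clear key: 0 up, 0.005 m fully down.
- key_short (a joint): Travel of the short-cycle key (one dot, second from the left), not to be pressed: 0 up, 0.005 m fully down.
- key_long (a joint): Travel of the long-cycle key: 0 up, 0.005 m fully down.
- key_start (a joint): Travel of the start key: 0 up, 0.005 m fully down.
- beaker: Empty clear 54 mm beaker, 70 mm high, left of the steriliser; origin under its centre. Not to be disturbed.
- label_roll: Roll of labels lying flat, 72 mm across, 32 mm high, right of the steriliser; origin under its centre. Not to be disturbed.

How it is judged:
On the way, in this order (a step that is already met when the one before it is completed fails the run):
1. the hook, with its tip down in the finger hole, has pulled the tray at least 130 mm out (value of joint tray above 0.13 m and horizontal distance between hook_tip and tray_hole below 0.013 m and z of hook_tip in the frame of tray_hole below -0.003 m), for 0.1 s.
2. every instrument lies flat inside the pulled-out tray, and the hook lies on its pad (x of forceps_a_mid in the frame of tray_floor between -0.06 and 0.13 m and y of forceps_a_mid in the frame of tray_floor between -0.07 and 0.07 m and z of forceps_a_mid in the frame of tray_floor between -0.003 and 0.02 m and angle between forceps_a_mid's own y axis and vertical between 1.39 and 1.75 rad and x of forceps_b_mid in the frame of tray_floor between -0.06 and 0.13 m and y of forceps_b_mid in the frame of tray_floor between -0.07 and 0.07 m and z of forceps_b_mid in the frame of tray_floor between -0.003 and 0.02 m and angle between forceps_b_mid's own y axis and vertical between 1.39 and 1.75 rad and x of spatula_a_mid in the frame of tray_floor between -0.06 and 0.13 m and y of spatula_a_mid in the frame of tray_floor between -0.07 and 0.07 m and z of spatula_a_mid in the frame of tray_floor between -0.003 and 0.02 m and angle between spatula_a_mid's own y axis and vertical between 1.39 and 1.75 rad and x of spatula_b_mid in the frame of tray_floor between -0.06 and 0.13 m and y of spatula_b_mid in the frame of tray_floor between -0.07 and 0.07 m and z of spatula_b_mid in the frame of tray_floor between -0.003 and 0.02 m and angle between spatula_b_mid's own y axis and vertical between 1.39 and 1.75 rad and value of joint tray above 0.1 m and horizontal distance between hook_grip and pad_top below 0.055 m and height (world z) of hook_grip below 0.03 m), for 0.2 s.
3. the hook, with its tip down in the finger hole, has pushed the tray home (within 6 mm) (value of joint tray below 0.006 m and horizontal distance between hook_tip and tray_hole below 0.013 m and z of hook_tip in the frame of tray_hole below -0.003 m), for 0.1 s.
4. the hook lies on its pad again (horizontal distance between hook_grip and pad_top below 0.055 m and height (world z) of hook_grip below 0.03 m), for 0.2 s.
5. the clear key is pressed down alone (value of joint key_clear above 0.0038 m and value of joint tray below 0.01 m and value of joint each of key_short, key_long, key_start below 0.0012 m), for 0.05 s.
6. the long-cycle key is pressed down alone (value of joint key_long above 0.0038 m and value of joint tray below 0.01 m and value of joint each of key_clear, key_short, key_start below 0.0012 m), for 0.05 s.
7. the start key is pressed down alone (value of joint key_start above 0.0038 m and value of joint tray below 0.01 m and value of joint each of key_clear, key_short, key_long below 0.0012 m), for 0.05 s.
At the end, for the whole second after the job is handed in: All instruments present lie flat (within 10 degrees) on the tray's floor, not over its walls; the tray is home within 8 mm; all keys are up; the hook lies on its pad, the handle's middle within 55 mm of the pad's centre (all of step 4 and x of forceps_a_mid in the frame of tray_floor between -0.06 and 0.13 m and y of forceps_a_mid in the frame of tray_floor between -0.07 and 0.07 m and z of forceps_a_mid in the frame of tray_floor between -0.003 and 0.02 m and angle between forceps_a_mid's own y axis and vertical between 1.39 and 1.75 rad and x of forceps_b_mid in the frame of tray_floor between -0.06 and 0.13 m and y of forceps_b_mid in the frame of tray_floor between -0.07 and 0.07 m and z of forceps_b_mid in the frame of tray_floor between -0.003 and 0.02 m and angle between forceps_b_mid's own y axis and vertical between 1.39 and 1.75 rad and x of spatula_a_mid in the frame of tray_floor between -0.06 and 0.13 m and y of spatula_a_mid in the frame of tray_floor between -0.07 and 0.07 m and z of spatula_a_mid in the frame of tray_floor between -0.003 and 0.02 m and angle between spatula_a_mid's own y axis and vertical between 1.39 and 1.75 rad and x of spatula_b_mid in the frame of tray_floor between -0.06 and 0.13 m and y of spatula_b_mid in the frame of tray_floor between -0.07 and 0.07 m and z of spatula_b_mid in the frame of tray_floor between -0.003 and 0.02 m and angle between spatula_b_mid's own y axis and vertical between 1.39 and 1.75 rad and value of joint tray below 0.008 m and value of joint each of key_clear, key_short, key_long, key_start below 0.001 m); the robot touches nothing.
It fails at once if the one-dot short-cycle key is pressed (value of joint key_short above 0.003 m).
It fails at once if start is pressed with the tray open by more than 20 mm (value of joint key_start above 0.003 m and value of joint tray above 0.02 m).
It fails at once if the beaker is moved more than 30 mm or knocked over (distance of beaker from where it was at the start of the episode above 0.03 m or angle between beaker's own z axis and vertical above 0.5 rad).
It fails at once if the label roll is moved more than 30 mm (distance of label_roll from where it was at the start of the episode above 0.03 m).
Of forceps_a, forceps_b, spatula_a, spatula_b only 2 to 3 are there at a start; the rules pass over those that are not, and their reading is None.
At some moment in a run one of forceps_a, forceps_b, spatula_a, spatula_b may be knocked a few centimetres aside while the robot is not near it.
Once in a run the grip may slacken for a moment while it holds something.
It also fails if it takes over 200 s, if anything falls off the work surface, if the arm or the gripper's body presses on something with over 40 N, if the wrist force passes 120 N, or if a joint passes its speed limit or range.

## Working session

There is one attempt and no reset: what is moved stays moved. The work goes in short steps, each a Python script; the robot and the scene stay as the last script left them, time stands still between calls to the robot, and variables do not carry over. Pictures are saved under pics/ and viewed, and the job is handed in when it is done.

```bash
ls -la; mkdir -p pics; python3 - <<'E'
from bench import manip, vision, monitor
import cv2
for c in ("scene","top"):
    d=vision.read_camera(c); cv2.imwrite(f"pics/{c}0.png",d["color"][:,:,::-1])
    print(c,{k:d[k] for k in d if k!="color"})
print(manip.tcp_to_tips, monitor.current_clock(), monitor.current_tool_pos(), monitor.current_tcp_rot(), monitor.current_grip_width())
for n in ["steriliser","tray_hole","tray_floor","hook_grip","hook_tip","forceps_a_mid","spatula_a_mid","key_clear_top","key_long_top","key_start_top","beaker","label_roll","pad_top"]:
    for c in ("scene","top"):
        try: r=vision.find_in(n,c)
        except Exception as e: r=[];print(n,c,repr(e)[:100])
        print(n,c,[(x["centre"] if isinstance(x["centre"],list) else [round(float(v),3) for v in x["centre"]],round(float(x["confidence"]),2)) for x in r])
E
```

```text
total 12
drwxr-xr-x  3 agent agent 4096 Dec  7 02:46 .
drwxr-xr-x 23 root  root  4096 Dec  7 02:46 ..
drwxr-xr-x  2 agent agent 4096 Dec  7 02:46 pics
scene {'fx': 536.7710151361052, 'fy': 536.7710151361052, 'cx': 315.01219388572537, 'cy': 228.35859720410437, 'k1': -0.002788364600345931, 'rvec': array([ 0.54092206, -2.36135557,  1.55268316]), 'tvec': array([0.546486  , 0.19029869, 1.00452686])}
top {'fx': 613.7211224166629, 'fy': 613.7211224166629, 'cx': 324.1336426270327, 'cy': 251.1436137099781, 'k1': -0.17629190615086165, 'rvec': array([ 2.17813101, -2.16300936,  0.12608601]), 'tvec': array([-0.02616862,  0.59550888,  1.71178458])}
0.014 0.1 [ 0.24034053 -0.57671289  0.22811939] [-1.57070147e+00  9.99980991e-04 -1.17598918e+00] 0.09532079844244225
steriliser scene [([0.7477, 0.1011, 0.07], 0.89)]
steriliser top [([0.7612, 0.03, 0.115], 0.58)]
tray_hole scene [([0.6449, 0.0536, 0.0488], 0.92)]
tray_hole top [([0.6439, 0.03, 0.0441], 0.67)]
tray_floor scene [([0.6435, 0.0563, 0.0498], 0.88)]
tray_floor top [([0.6436, 0.032, 0.0495], 0.68)]
hook_grip scene [([0.4884, -0.2048, 0.0246]
[... 490 characters left out ...]
0.27)]
key_clear_top top [([0.6858, 0.0976, 0.075], 0.39)]
key_long_top scene [([0.645, 0.0574, 0.0486], 0.49)]
key_long_top top [([0.6738, 0.0077, 0.0769], 0.38)]
key_start_top scene [([0.6718, -0.0346, 0.0778], 0.56)]
key_start_top top [([0.6759, -0.0371, 0.0736], 0.62), ([0.4951, -0.2086, 0.037], 0.6)]
beaker scene [([0.4777, -0.1831, 0.0045], 0.72), ([0.673, 0.4044, 0.0486], 0.68)]
beaker top [([0.6895, 0.404, 0.035], 0.6)]
label_roll scene [([0.6355, -0.213, 0.0236], 0.66), ([0.6745, 0.0176, 0.0768], 0.26)]
label_roll top [([0.6495, -0.2346, 0.0341], 0.57), ([0.6739, 0.0087, 0.0758], 0.29)]
pad_top scene [([0.4786, -0.1811, 0.0056], 0.63)]
pad_top top [([0.4894, -0.1949, 0.0058], 0.96)]
```

View pics/scene0.png

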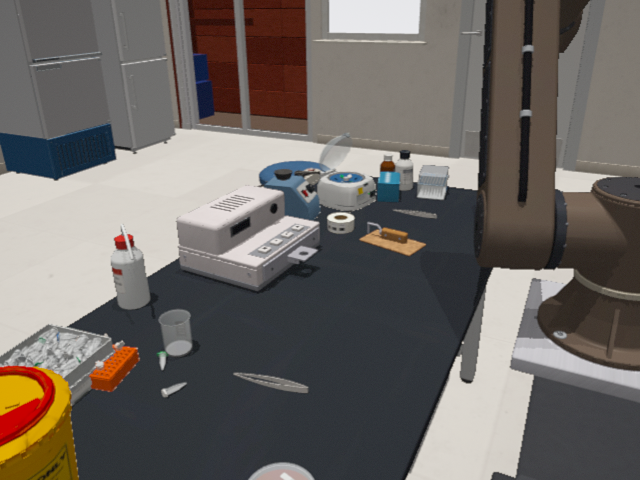

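View pics/top0.png

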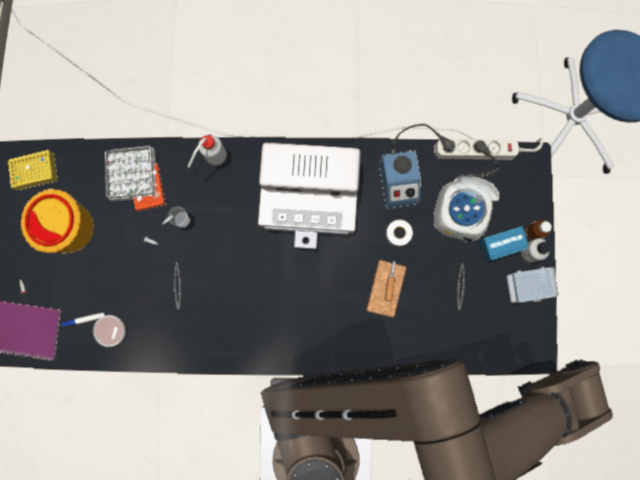

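```bash
cat > h.py <<'E'
from bench import manip, vision, monitor
import cv2, numpy as np
from scipy.spatial.transform import Rotation as Ro
def cam(c):
    d=vision.read_camera(c); d["K"]=np.array([[d["fx"],0,d["cx"]],[0,d["fy"],d["cy"]],[0,0,1]]); d["D"]=np.array([d["k1"],0,0,0,0.]); d["R"]=cv2.Rodrigues(np.array(d["rvec"]))[0]; return d
def p2w(d,px,z):
    u=cv2.undistortPoints(np.array(px,float).reshape(-1,1,2),d["K"],d["D"]).reshape(-1,2)
    r=np.c_[u,np.ones(len(u))]@d["R"]; o=-d["R"].T@np.array(d["tvec"])
    return o+r*((z-o[2])/r[:,2])[:,None]
def w2p(d,P):
    return cv2.projectPoints(np.array(P,float).reshape(-1,1,3),np.array(d["rvec"]),np.array(d["tvec"]),d["K"],d["D"])[0].reshape(-1,2)
def crop(d,x0,x1,y0,y1,s,name):
    cv2.imwrite("pics/"+name,cv2.resize(d["color"][y0:y1,x0:x1,::-1],None,fx=s,fy=s,interpolation=cv2.INTER_CUBIC))
E
python3 - <<'E'
from h import *
d=cam("top"); crop(d,240,500,130,325,3,"t_mid.png"); crop(d,0,220,130,375,2.4,"t_left.png"); crop(d,360,560,130,375,2.4,"t_right.png")
d=cam("scene"); crop(d,170,330,170,300,5,"s_mid.png"); crop(d,330,450,190,260,6,"s_pad.png")
E
```

```text
(no output)
```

View pics/t_mid.png

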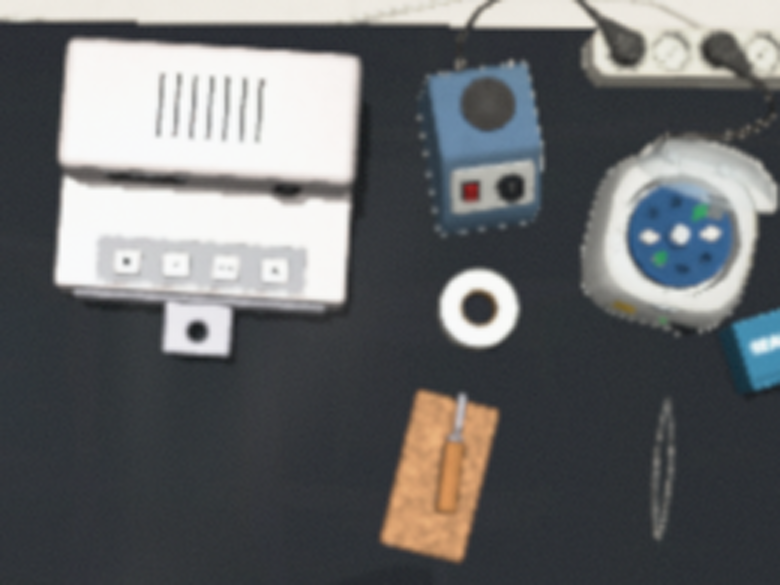

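View pics/t_left.png

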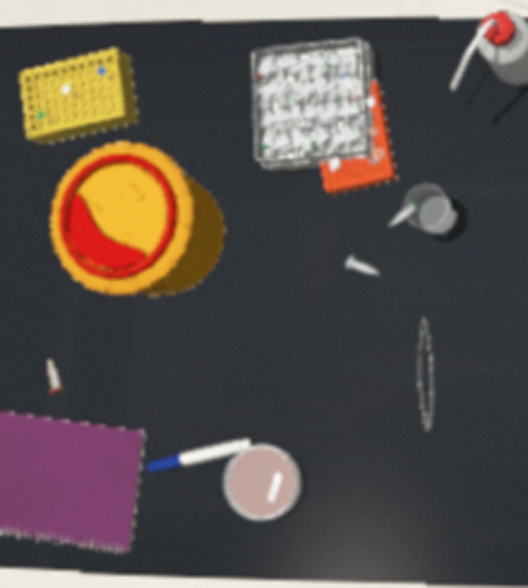

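View pics/t_right.png

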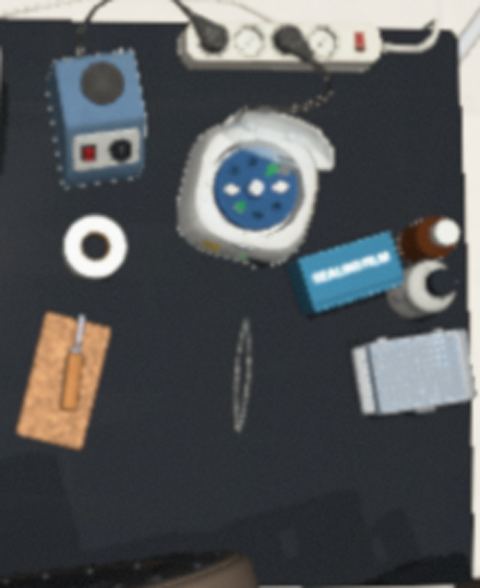

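View pics/s_mid.png

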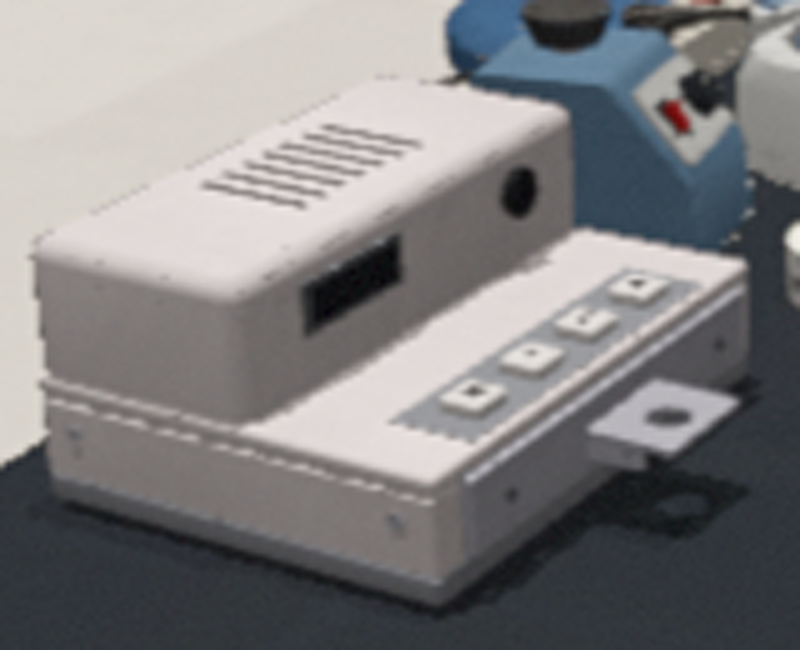

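View pics/s_pad.png

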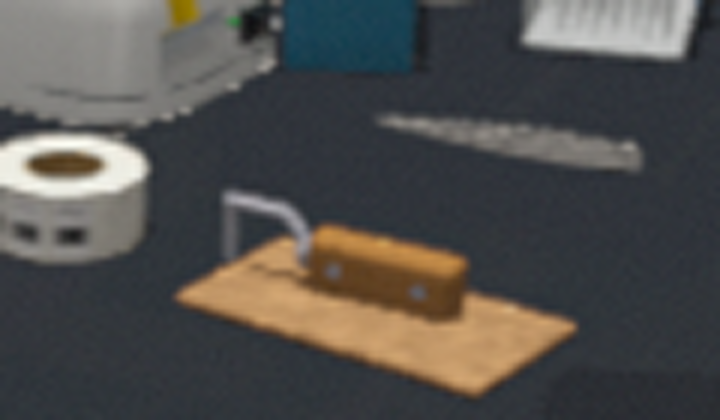

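```bash
cat > m.py <<'E'
from h import *
def seg(q,c,n=None):
    return [(r["confidence"],r["region"]) for r in vision.trace(q,c)]
for c in ("top","scene"):
    d=cam(c)
    for q in ("forceps_a_mid","forceps_b_mid","spatula_a_mid","hook_grip","tray_hole","key_clear_top","label_roll","beaker"):
        for cf,m in seg(q,c):
            ys,xs=np.nonzero(m)
            if len(xs)<5: print(c,q,cf,len(xs)); continue
            pc=np.array([xs.mean(),ys.mean()]); ev,V=np.linalg.eigh(np.cov(np.c_[xs,ys].T)); v=V[:,1]
            e=p2w(d,[pc,pc-v*5,pc+v*5],0.005)
            print(c,q,round(cf,2),len(xs),pc.round(1),"sd",np.sqrt(ev).round(1),"w@5mm",e[0].round(3),"yaw",round(float(np.arctan2(*(e[2]-e[1])[[1,0]])),3))
E
python3 m.py
```

```text
top forceps_b_mid 0.66 63 [298.3 218.5] sd [2.2 2.4] w@5mm [0.693 0.053 0.005] yaw 1.694
top forceps_b_mid 0.41 6 [178.  300.8] sd [0.4 7.3] w@5mm [0.451 0.399 0.005] yaw 3.058
top hook_grip 0.67 206 [389.6 285.7] sd [2.  8.6] w@5mm [ 0.5   -0.211  0.005] yaw 2.99
top tray_hole 0.93 638 [306.5 234.5] sd [ 5.8 17.2] w@5mm [0.647 0.029 0.005] yaw 1.52
top tray_hole 0.72 10 [178.  305.2] sd [0.8 1. ] w@5mm [0.439 0.398 0.005] yaw -3.117
top label_roll 0.82 383 [398.9 232.8] sd [6.6 7.1] w@5mm [ 0.654 -0.239  0.005] yaw 2.582
top beaker 0.7 431 [399.1 233.2] sd [6.7 7. ] w@5mm [ 0.653 -0.24   0.005] yaw 2.248
top beaker 0.56 338 [178.7 217.2] sd [4.6 5.9] w@5mm [0.695 0.404 0.005] yaw 0.848
top beaker 0.45 54 [331.6 220.4] sd [2.  2.2] w@5mm [ 0.689 -0.043  0.005] yaw 2.369
scene forceps_a_mid 0.72 144 [416.6 213.3] sd [ 1.1 10.3] w@5mm [ 0.49  -0.418  0.005] yaw -0.008
scene forceps_b_mid 0.68 644 [274.1 382.3] sd [ 2.8 18.6] w@5mm [0.485 0.401 0.005] yaw 0.13
scene forceps_b_mid 0.31 155 [420.5 213.9] sd [1.5 8.7] w@5mm [ 0.478 -0.418  0.005] yaw 0.007
scene hook_grip 0.91 331 [392.4 234.6] sd [ 3.1 10. ] w@5mm [ 0.504 -0.244  0.005] yaw -0.413
scene hook_grip 0.31 68 [264.4 249.6] sd [1.8 3. ] w@5mm [ 0.763 -0.025  0.005] yaw 0.62
scene hook_grip 0.15 72 [276. 242.] sd [1.8 3.3] w@5mm [ 0.76  -0.076  0.005] yaw 0.728
scene tray_hole 0.89 1120 [292.4 254.8] sd [ 5.2 19. ] w@5mm [ 0.685 -0.028  0.005] yaw 1.474
scene label_roll 0.92 512 [341.  222.9] sd [5.6 7.3] w@5mm [ 0.659 -0.262  0.005] yaw 0.404
scene beaker 0.78 1297 [176.6 332.3] sd [ 8.2 12.8] w@5mm [0.724 0.356 0.005] yaw 2.339
```

```bash
python3 - <<'E'
from h import *
d=cam("top"); I=d["color"].astype(int)
# keys & hole
px=np.array([(127,262),(176,264.5),(226,267.5),(275,270)])/3+[240,130]-0.33
k=p2w(d,px,0.076); print("keys",k.round(4).tolist()); v=k[0]-k[3]; print("span",np.linalg.norm(v)/3,"yaw",np.arctan2(-v[0],v[1]))
# hole: dark pixels within tab
y,x=np.mgrid[233:248,297:316]; g=I[233:248,297:316].sum(2)/3; w=np.clip(150-g,0,None); sel=((x-305.7)**2+(y-240.3)**2<5.5**2)
w=w*sel; hp=[(x*w).sum()/w.sum(),(y*w).sum()/w.sum()]; print("hole px",hp,p2w(d,[hp],0.046).round(4))
# handle
r,g,b=I[...,0],I[...,1],I[...,2]
sub=cv2.cvtColor(d["color"],cv2.COLOR_RGB2HSV)
print("handle hsv",sub[290,390],sub[285,390],"cork",sub[300,382],sub[275,398])
E
```

```text
keys [[0.6858, 0.0964, 0.076], [0.6838, 0.0509, 0.076], [0.6813, 0.0044, 0.076], [0.6793, -0.0411, 0.076]]
span 0.0459115499262584 yaw -0.047235090369979825
hole px [np.float64(305.2220574817519), np.float64(239.9412636861314)] [[0.6256 0.0317 0.046 ]]
handle hsv [ 14 150 213] [ 14 149 210] cork [ 14 122 201] [ 14 122 196]
```

```bash
cat > hook.py <<'E'
from h import *
def handle_top(d,box=(370,410,255,325),z=0.032,smin=136):
    """orange handle top face by saturation, min-area rect"""
    hsv=cv2.cvtColor(d["color"],cv2.COLOR_RGB2HSV); x0,x1,y0,y1=box
    m=np.zeros(hsv.shape[:2],np.uint8); s=hsv[y0:y1,x0:x1]
    m[y0:y1,x0:x1]=((abs(s[...,0].astype(int)-14)<5)&(s[...,1]>smin)&(s[...,2]>90))
    m=cv2.morphologyEx(m,cv2.MORPH_OPEN,np.ones((2,2),np.uint8))
    n,l,st,ce=cv2.connectedComponentsWithStats(m); i=1+np.argmax(st[1:,4])
    return l==i
if __name__=="__main__":
    d=cam("top"); m=handle_top(d); ys,xs=np.nonzero(m)
    P=p2w(d,np.c_[xs,ys],0.032)[:,:2]; c=P.mean(0); 
    r=cv2.minAreaRect((P*1000).astype(np.float32)); print(len(xs),c.round(4),r)
    ev,V=np.linalg.eigh(np.cov(P.T)); v=V[:,1]*np.sign(V[0,1]); print("yaw",np.arctan2(v[1],v[0]),"sd",np.sqrt(ev)*12**.5)
    for z in(0.032,0.019): print(z,p2w(d,[[xs.mean(),ys.mean()]],z).round(4))
    # tip px
    print("rod end top z.039",p2w(d,[[462/3+240-.3,395/3+130-.3]],0.039).round(4))
    # cork corners
    cc=np.array([(418,391),(498,408),(463,562),(381,544)])/3+[240,130]-.33
    w=p2w(d,cc,0.006); print("pad",w.mean(0).round(4), w.round(3).tolist())
E
python3 hook.py
```

```text
154 [ 0.4868 -0.2111] ((486.4143981933594, -210.85647583007812), (19.17554473876953, 64.5948486328125), 82.19054412841797)
yaw -0.13527672793343382 sd [0.01903406 0.06479331]
0.032 [[ 0.4867 -0.211   0.032 ]]
0.019 [[ 0.4873 -0.2126  0.019 ]]
rod end top z.039 [[ 0.5673 -0.2193  0.039 ]]
pad [ 0.4923 -0.202   0.006 ] [[0.574, -0.181, 0.006], [0.558, -0.258, 0.006], [0.41, -0.224, 0.006], [0.427, -0.145, 0.006]]
```

```bash
python3 - <<'E'
from h import *
def fr(o,yaw,pts):
    R=Ro.from_euler("z",yaw).as_matrix(); return (R@np.array(pts,float).T).T+o
hk=fr(np.array([.487,-.211,.019]),-.12,[[-.035,-.01,.013],[.035,-.01,.013],[.035,.01,.013],[-.035,.01,.013],[-.035,.01,-.013],[.035,.01,-.013],[.075,0,-.013],[.075,0,.020]])
st=fr(np.array([.6826,.0277,0]),-.047,[[-.024,.135,.068],[-.024,-.135,.068],[.074,-.135,.068],[-.024,.135,0.0],[-.057,0,.048]])
k=fr(np.array([.6826,.0277,0]),-.047,[[0,a,.076] for a in(.069,.023,-.023,-.069)])
pd=[[0.574,-0.181,.006],[0.558,-0.258,.006],[0.41,-0.224,.006],[0.427,-0.145,.006]]
for c,b,s in(("scene",(170,430,170,300),3),("top",(240,500,130,325),3)):
    d=cam(c); im=cv2.resize(d["color"][b[2]:b[3],b[0]:b[1],::-1],None,fx=s,fy=s,interpolation=cv2.INTER_CUBIC)
    for P,col in((hk,(0,255,0)),(st,(0,0,255)),(k,(255,0,255)),(pd,(255,255,0))):
        for p in w2p(d,P): q=((p+.5-[b[0],b[2]])*s).astype(int); cv2.circle(im,tuple(map(int,q)),2,col,-1)
    cv2.imwrite(f"pics/ov_{c}.png",im)
E
```

```text
(no output)
```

View pics/ov_scene.png

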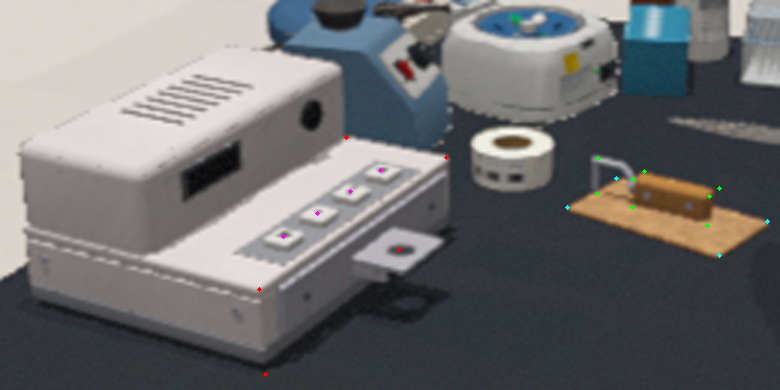

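View pics/ov_top.png

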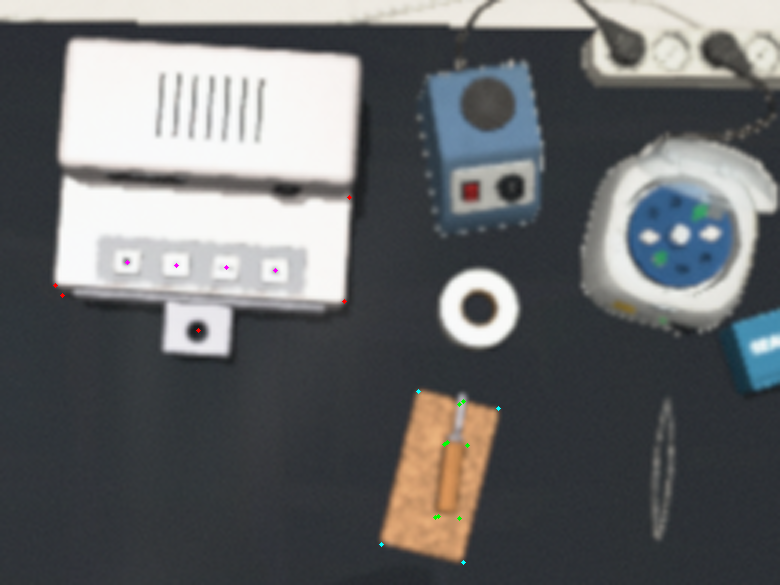

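```bash
cat >> h.py <<'E'
def rot(y): return [-np.pi/2,0,y]
def best(p,ys):
    q0=np.array(monitor.current_qpos()); o=[]
    for y in ys:
        q=manip.ik(p,rot(y))
        if q is not None: o.append((abs(q[5]),y,np.round(q,2)))
    return sorted(o,key=lambda t:t[0])
def st(tag=""): print(tag,"t",round(monitor.current_clock(),1),"tcp",np.round(monitor.current_tool_pos(),4),"rot",np.round(monitor.current_tcp_rot(),3),"w",round(monitor.current_grip_width(),4),"F",np.round(monitor.current_ft_force(),1))
def shot(c,name,b=None,s=1):
    d=cam(c)
    if b: crop(d,*b,s,name)
    else: cv2.imwrite("pics/"+name,d["color"][:,:,::-1])
    return d
E
python3 - <<'E'
from h import *
yh=-.12
print(best([.49,-.2115,.12],[yh+np.pi/2,yh-np.pi/2]))
ys=-.047
for p in([.55,.035,.06],[.41,.042,.06],[.683,.0277,.1]): print(best(p,[ys+np.pi/2,ys-np.pi/2]))
for p in([.48,.4,.05],[.49,-.418,.05],[.56,.03,.05]): print(best(p,[0,np.pi]))
E
```

```text
[(np.float64(1.1595268981861064), -1.6907963267948967, array([-0.53,  0.51,  1.9 ,  0.  ,  0.74,  1.16])), (np.float64(1.982065755403687), 1.4507963267948965, array([-0.53,  0.51,  1.9 , -0.  ,  0.74, -1.98]))]
[(np.float64(1.5614838796304964), -1.6177963267948965, array([-0.06,  0.62,  1.89, -0.  ,  0.63,  1.56])), (np.float64(1.5801087739592965), 1.5237963267948966, array([-0.06,  0.62,  1.89, -0.  ,  0.63, -1.58]))]
[(np.float64(1.5592950367140297), -1.6177963267948965, array([-0.06,  0.5 ,  2.23, -0.  ,  0.41,  1.56])), (np.float64(1.5822976168757639), 1.5237963267948966, array([-0.06,  0.5 ,  2.23, -0.  ,  0.41, -1.58]))]
[(np.float64(1.5617736775229893), -1.6177963267948965, array([-0.06,  0.71,  1.52, -0.  ,  0.91,  1.56])), (np.float64(1.5798189760668029), 1.5237963267948966, array([-0.06,  0.71,  1.52, -0.  ,  0.91, -1.58]))]
[(np.float64(0.5890713688741682), 0, array([0.59, 0.71, 1.71, 0.  , 0.73, 0.59])), (np.float64(2.552521284715624), 3.141592653589793, array([ 0.59,  0.71,  1.71, -0.  ,  0.73, -2.55]))]
[(np.float64(0.8087662938198377), 0, array([-0.81,  0.73,  1.66,  0.  ,  0.76, -0.81])), (np.float64(2.332826359769956), 3.141592653589793, array([-0.81,  0.73,  1.66, -0.  ,  0.76,  2.33]))]
[(np.float64(0.06426193918224499), 0, array([-0.06,  0.64,  1.87,  0.  ,  0.62, -0.06]))]
```

Use yaw = hook yaw − π/2. Grasp the hook.

```bash
python3 - <<'E'
from h import *
yt=-.12-np.pi/2
manip.grip(0.055,40)
manip.movep([.49,-.2115,.12],rot(yt)); st("above")
manip.move_l([.49,-.2115,.023],velocity=.1); st("down")
manip.grip(0.0,45); st("grip")
manip.move_l([.49,-.2115,.053],velocity=.08); st("lift")
shot("scene","s1.png",(330,450,170,260),6); shot("top","t1.png",(350,450,225,325),6)
E
```

```text
above t 5.1 tcp [ 0.4901 -0.2122  0.1202] rot [-1.57  -0.    -1.691] w 0.0547 F [-0.5  0.5 -0.3]
down t 6.2 tcp [ 0.4902 -0.2117  0.0235] rot [-1.57  -0.    -1.691] w 0.0551 F [ 0.2  0.3 -0.8]
grip t 6.9 tcp [ 0.49   -0.2114  0.0231] rot [-1.571  0.    -1.691] w 0.0199 F [-0.9  1.5  2.9]
lift t 7.4 tcp [ 0.49   -0.2115  0.0531] rot [-1.57  -0.    -1.691] w 0.0199 F [ 0.9 -0.  -0.4]
```

View pics/s1.png

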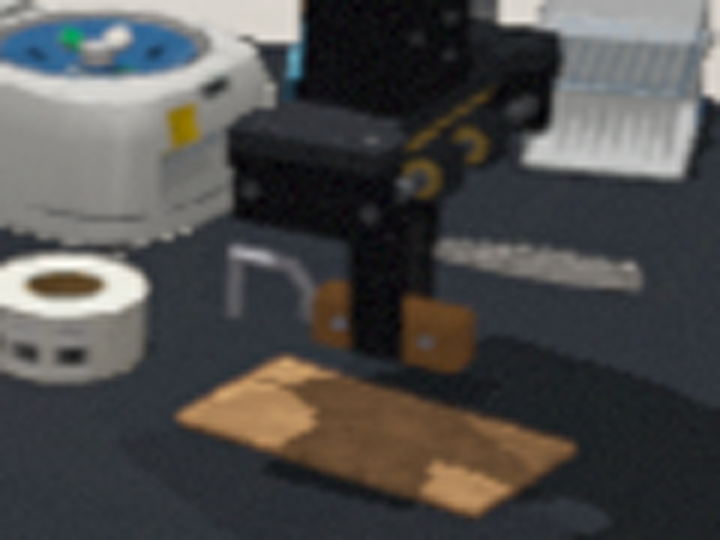

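View pics/t1.png

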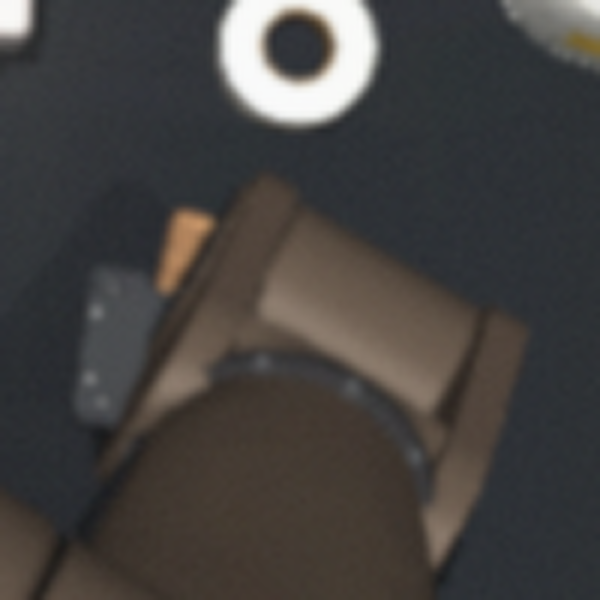

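```bash
python3 - <<'E'
from h import *
d=cam("scene"); x=np.array([np.cos(-.12),np.sin(-.12)])
for o in(-.005,0,.005):
    P=[[*(np.array([.49,-.2115])+x*(.075+o)),.036],[*(np.array([.49,-.2115])+x*(.075+o)),.069],[*(np.array([.49,-.2115])+x*(-.035+o)),.036]]
    print(o,((w2p(d,P)+.5-[330,170])*6).round(0).tolist())
E
```

```text
-0.005 [[240.0, 325.0], [242.0, 254.0], [474.0, 377.0]]
0 [[230.0, 322.0], [232.0, 252.0], [463.0, 375.0]]
0.005 [[220.0, 320.0], [221.0, 250.0], [452.0, 372.0]]
```

```bash
python3 - <<'E'
from h import *
ys=-.047; yt=ys-np.pi/2; u=np.array([np.cos(ys),np.sin(ys),0]); H=np.array([.6256,.0317,0])
T=H-.073*u
manip.move_l([.49,-.2115,.13],velocity=.2)
manip.movep([*T[:2],.13],rot(yt)); st("above")
manip.move_l([*T[:2],.08],velocity=.1); st()
shot("scene","s2.png",(240,400,190,290),5); shot("top","t2.png",(260,360,190,310),5)
E
```

```text
above t 9.1 tcp [0.5525 0.0343 0.1294] rot [-1.572 -0.    -1.618] w 0.0199 F [-0.4 -0.9 -1.6]
 t 9.8 tcp [0.5529 0.0347 0.0802] rot [-1.571 -0.    -1.618] w 0.0197 F [-0.1  0.  -0.6]
```

View pics/s2.png

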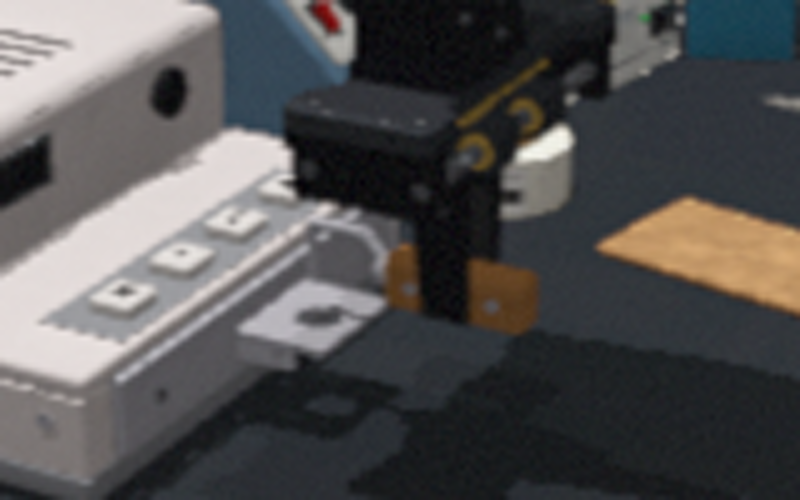

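View pics/t2.png

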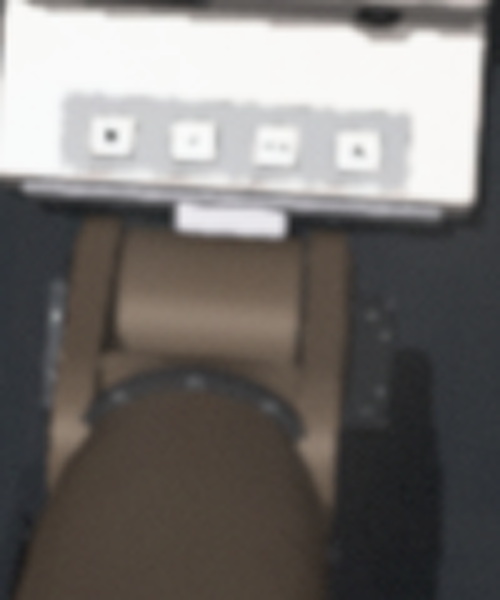

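```bash
python3 - <<'E'
from h import *
ys=-.047; u=np.array([np.cos(ys),np.sin(ys),0]); H=np.array([.6256,.0317,0]); T=H-.073*u
d=cam("scene"); print(((w2p(d,[[*H[:2],.063],[*H[:2],.048],[*H[:2],.096]])+.5-[240,190])*5).round())
for z in(.07,.062,.055,.05):
    manip.move_l([*T[:2],z],velocity=.05); st()
    if monitor.current_ft_force()[2]>4: print("contact"); break
shot("scene","s3.png",(240,400,190,290),5)
E
```

```text
[[313. 288.]
 [314. 318.]
 [312. 221.]]
 t 10.2 tcp [0.5525 0.0352 0.0696] rot [-1.572 -0.    -1.618] w 0.0197 F [-0.9 -0.5 -0.7]
 t 10.6 tcp [0.5525 0.0351 0.0616] rot [-1.572 -0.    -1.618] w 0.0197 F [ 0.2  0.  -1.4]
 t 10.8 tcp [0.5525 0.0351 0.0546] rot [-1.571  0.    -1.618] w 0.0197 F [ 0.6  0.1 -1.1]
 t 11.1 tcp [0.5525 0.0351 0.0497] rot [-1.571  0.    -1.618] w 0.0198 F [-0.9 -0.5 -0.5]
```

View pics/s3.png

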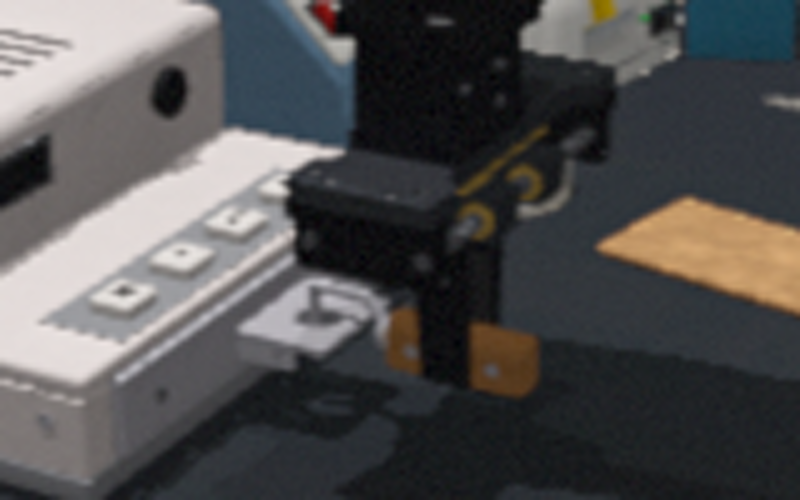

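The rod goes down through the hole (about (318,310) in the crop), with no contact force. Now I'll pull.

```bash
python3 - <<'E'
from h import *
ys=-.047; u=np.array([np.cos(ys),np.sin(ys),0]); H=np.array([.6256,.0317,0]); T=H-.073*u
for s in (.05,.10,.146):
    p=T-s*u; manip.move_l([*p[:2],.05],velocity=.06); st(s)
manip.hold(.3); st()
shot("scene","s4.png",(180,420,170,310),3.3); shot("top","t4.png",(240,400,180,310),5)
E
```

```text
0.05 t 12.1 tcp [0.5027 0.0374 0.0499] rot [-1.571 -0.    -1.618] w 0.0195 F [ 0.1 -0.6 -1.3]
0.1 t 13.1 tcp [0.4528 0.0397 0.05  ] rot [-1.571 -0.    -1.618] w 0.0196 F [-0.2 -0.3 -1.1]
0.146 t 14.0 tcp [0.4068 0.042  0.05  ] rot [-1.571 -0.    -1.618] w 0.0197 F [ 0.  -0.2 -1.3]
 t 14.3 tcp [0.4069 0.042  0.0499] rot [-1.571 -0.    -1.618] w 0.0196 F [ 0.1  0.2 -0.8]
```

View pics/s4.png

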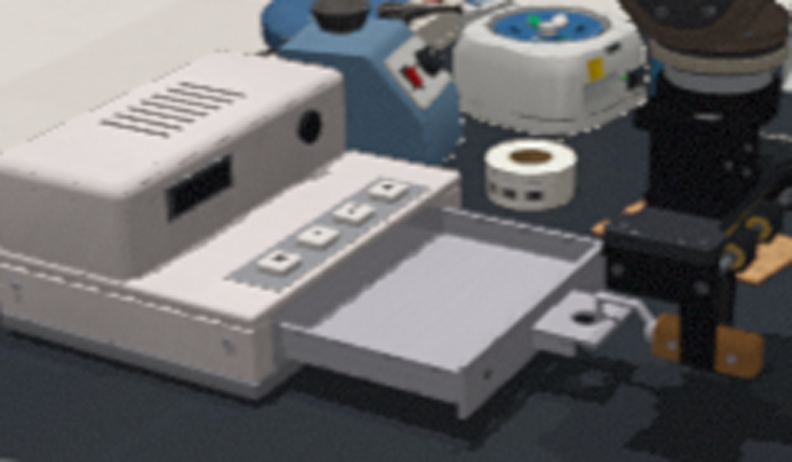

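View pics/t4.png

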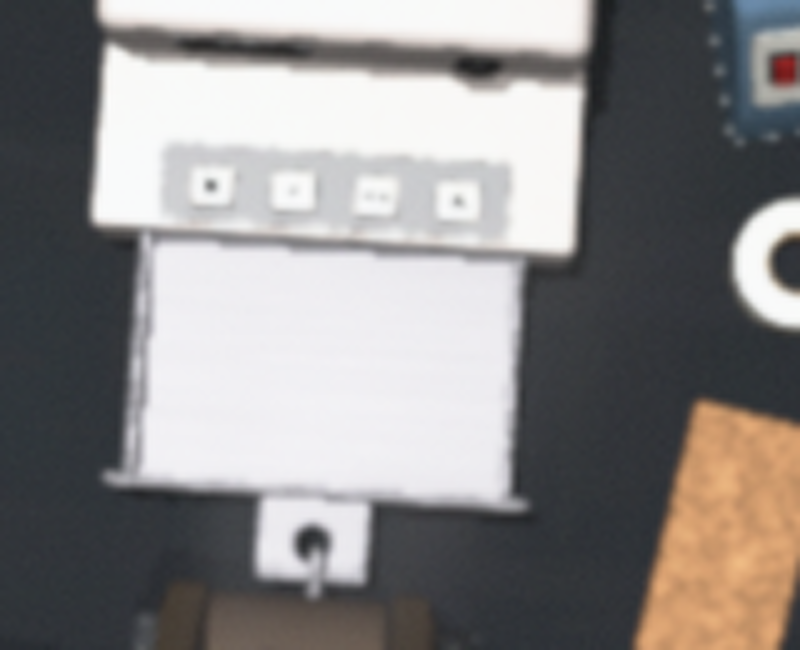

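```bash
python3 - <<'E'
from h import *
d=cam("top")
P=p2w(d,[[312/5+240-.4,541/5+180-.4]],.046); print(P)
ys=-.047; u=np.array([np.cos(ys),np.sin(ys),0]); H=np.array([.6256,.0317,.046])
print("travel",-(P-H)@u,"lateral",(P-H)@[-u[1],u[0],0])
# absolute: home hole = key mid -50-t
print("tray abs est (panel t=4):",(np.array([.6826,.0277,.046])-P[0])@u-.05-.004)
E
```

```text
[[0.49041259 0.03945193 0.046     ]]
travel [0.13540233] lateral [0.0013919]
tray abs est (panel t=4): 0.13852731495638343
```

```bash
python3 - <<'E'
from h import *
ys=-.047; u=np.array([np.cos(ys),np.sin(ys),0]); H=np.array([.6256,.0317,0]); T=H-.073*u
p=T-.153*u
try:
    manip.move_l([*p[:2],.05],velocity=.04)
except manip.Unreachable as e: print(e)
manip.hold(.3); st()
# centre tip in hole: forward 8mm, then lift
p=T-.145*u; manip.move_l([*p[:2],.05],velocity=.06); st()
manip.move_l([*p[:2],.10],velocity=.1); st()
shot("scene","s5.png",(180,420,170,310),3.3); d=shot("top","t5.png",(240,400,180,310),5)
E
```

```text
t 15.1 tcp [0.3998 0.0423 0.05  ] rot [-1.571 -0.    -1.618] w 0.0201 F [-0.2 -0.5 -0.8]
 t 15.4 tcp [0.4083 0.0419 0.05  ] rot [-1.57  -0.    -1.618] w 0.0195 F [ 0.1  0.1 -1.3]
 t 16.0 tcp [0.4076 0.042  0.0998] rot [-1.571 -0.    -1.618] w 0.0196 F [-0.4 -0.7 -1.1]
```

View pics/s5.png

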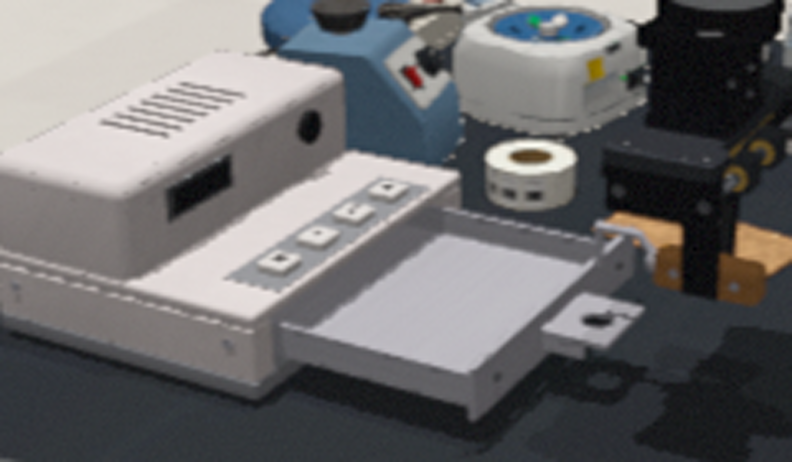

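View pics/t5.png

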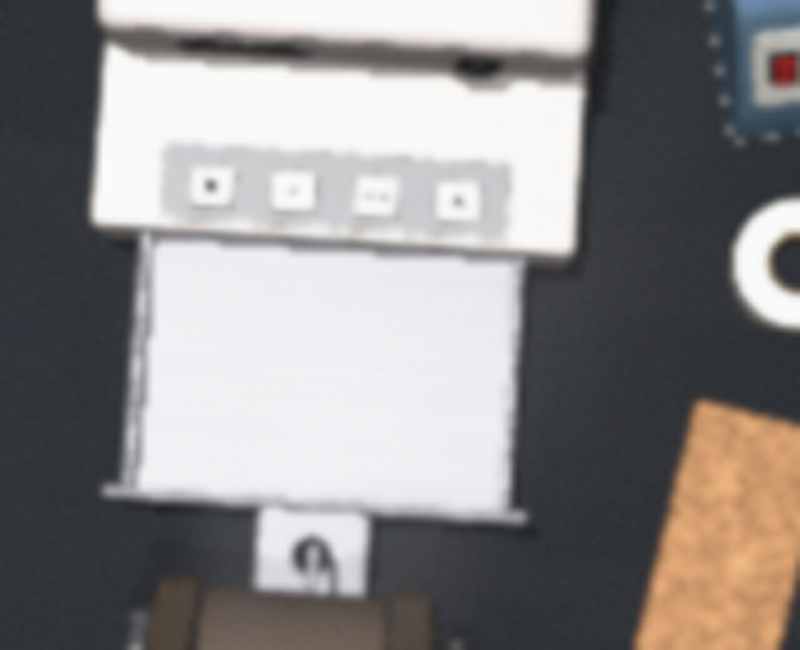

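```bash
python3 - <<'E'
from h import *
yt=-.12-np.pi/2
st()
manip.movep([.492,-.206,.12],rot(yt)); st()
manip.move_l([.492,-.206,.035],velocity=.1)
for z in (.029,.026,.024,.023):
    manip.move_l([.492,-.206,z],velocity=.03); f=monitor.current_ft_force()[2]; st()
    if f>3: break
manip.grip(.05,40); st("rel")
manip.move_l([.492,-.206,.13],velocity=.15)
# forceps b (left)
manip.movep([.46,.25,.25],rot(0))
d=shot("top","t6.png"); shot("scene","s6.png")
E
```

```text
t 16.1 tcp [0.4075 0.042  0.0995] rot [-1.572  0.    -1.618] w 0.0197 F [-0.  -0.3 -1.4]
 t 17.2 tcp [ 0.4915 -0.2049  0.1196] rot [-1.572e+00  1.000e-03 -1.690e+00] w 0.0198 F [-0.4  1.  -0.4]
 t 18.5 tcp [ 0.492 -0.206  0.029] rot [-1.571  0.    -1.691] w 0.0196 F [-0.3  0.8 -0.4]
 t 18.8 tcp [ 0.4919 -0.2059  0.0258] rot [-1.571  0.    -1.691] w 0.0199 F [-0.5  0.7 -1.6]
 t 19.0 tcp [ 0.4919 -0.206   0.0239] rot [-1.571  0.    -1.691] w 0.0197 F [-0.4  0.5 -1.3]
 t 19.3 tcp [ 0.4921 -0.206   0.0231] rot [-1.571 -0.    -1.691] w 0.0196 F [-0.4  0.3  1. ]
rel t 20.0 tcp [ 0.492 -0.206  0.023] rot [-1.571  0.    -1.691] w 0.0501 F [ 0.2  0.1 -0.5]
```

View pics/t6.png

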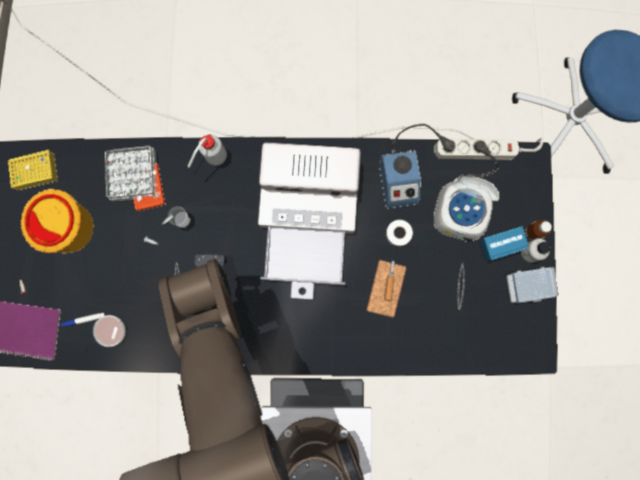

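View pics/s6.png

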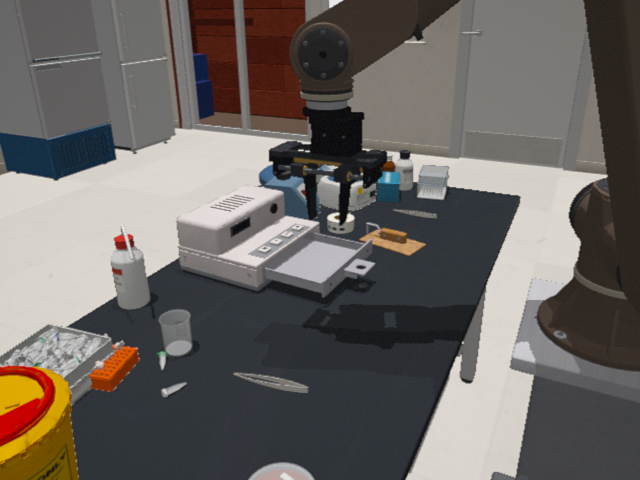

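```bash
cat > fz.py <<'E'
from h import *
def meas(I,d,box,z=.006,thr=70):
    x0,x1,y0,y1=box; g=I[y0:y1,x0:x1].astype(int).mean(2); bg=np.median(g)
    m=(g>bg+thr).astype(np.uint8); m=cv2.morphologyEx(m,cv2.MORPH_CLOSE,np.ones((5,5),np.uint8))
    n,l,s,_=cv2.connectedComponentsWithStats(m); i=1+np.argmax(s[1:,4]); ys,xs=np.nonzero(l==i)
    P=p2w(d,np.c_[xs+x0,ys+y0],z)[:,:2]
    (c,wh,a)=cv2.minAreaRect((P*1000).astype(np.float32)); 
    ev,V=np.linalg.eigh(np.cov(P.T)); v=V[:,1]*np.sign(V[0,1]); pr=(P-P.mean(0))@v
    mid=P.mean(0)+v*(pr.max()+pr.min())/2
    print(len(xs),"mean",P.mean(0).round(4),"mid",mid.round(4),"len",round(np.ptp(pr),3),"w",np.round(np.ptp((P-P.mean(0))@V[:,0]),3),"long yaw",round(np.arctan2(v[1],v[0]),3)); return mid,np.arctan2(v[1],v[0])
if __name__=="__main__":
    t=cam("top"); s=cam("scene"); t0=cv2.imread("pics/top0.png")[:,:,::-1]
    for th in (25,45):
        print("L top0"); meas(t0,t,(165,190,255,320),thr=th); print("L scene"); meas(s["color"],s,(225,320,362,402),thr=th)
        print("R top"); meas(t["color"],t,(445,478,255,318),thr=th); print("R scene"); meas(s["color"],s,(387,442,203,224),thr=th)
E
python3 fz.py
```

```text
L top0
255 mean [0.4943 0.4024] mid [0.4956 0.4025] len 0.136 w 0.019 long yaw 0.063
L scene
707 mean [0.4866 0.4017] mid [0.4927 0.4024] len 0.134 w 0.027 long yaw 0.116
R top
258 mean [ 0.4986 -0.4183] mid [ 0.4998 -0.4185] len 0.134 w 0.021 long yaw -0.093
R scene
194 mean [ 0.4889 -0.4176] mid [ 0.4953 -0.4176] len 0.128 w 0.043 long yaw -0.008
L top0
26 mean [0.443  0.4003] mid [0.4441 0.4007] len 0.027 w 0.011 long yaw 0.316
L scene
630 mean [0.4853 0.4018] mid [0.4923 0.4026] len 0.131 w 0.026 long yaw 0.117
R top
47 mean [ 0.5002 -0.4197] mid [ 0.4972 -0.4195] len 0.047 w 0.017 long yaw -0.057
R scene
155 mean [ 0.4865 -0.417 ] mid [ 0.4953 -0.4171] len 0.123 w 0.035 long yaw -0.016
```

```bash
python3 - <<'E'
from h import *
d=cam("top"); I=d["color"].astype(int)
crop(d,290,316,278,302,16,"hole.png")
y,x=np.mgrid[284:299,293:312]; g=I[284:299,293:312].mean(2); sel=((x-302)**2+(y-290.5)**2<5.2**2)
w=np.clip(150-g,0,None)*sel; hp=[(x*w).sum()/w.sum(),(y*w).sum()/w.sum()]; print(hp,p2w(d,[hp],.046))
yt=.065+np.pi/2; c=[.4945,.4025]
print(best([*c,.1],[yt,yt-np.pi]))
manip.grip(.045,40)
manip.movep([*c,.1],rot(yt)); manip.move_l([*c,.016],velocity=.12); st()
manip.grip(0,40); st("grip")
manip.move_l([*c,.06],velocity=.1); st()
shot("scene","s7.png",(200,420,260,400),3.5)
E
```

```text
[np.float64(301.73669652265545), np.float64(290.6246048472076)] [[0.48249082 0.04011407 0.046     ]]
[(np.float64(1.0561457757508759), 1.6357963267948965, array([ 0.58,  0.65,  1.65,  0.  ,  0.84, -1.06])), (np.float64(2.0854468778389172), -1.5057963267948966, array([ 0.58,  0.65,  1.65, -0.  ,  0.84,  2.09]))]
 t 25.3 tcp [0.4947 0.4026 0.0163] rot [-1.571 -0.     1.636] w 0.0449 F [ 0.2  0.3 -0.1]
grip t 25.9 tcp [0.4945 0.4026 0.0161] rot [-1.571 -0.     1.636] w 0.0145 F [-0.1  0.8  1.1]
 t 26.5 tcp [0.4944 0.4024 0.06  ] rot [-1.571  0.     1.636] w 0.0142 F [ 0.1 -0.6 -0.7]
```

View pics/s7.png

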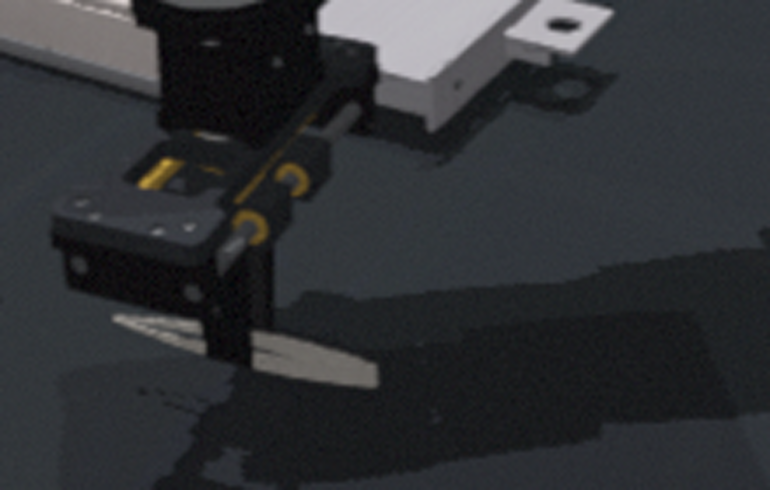

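View pics/hole.png

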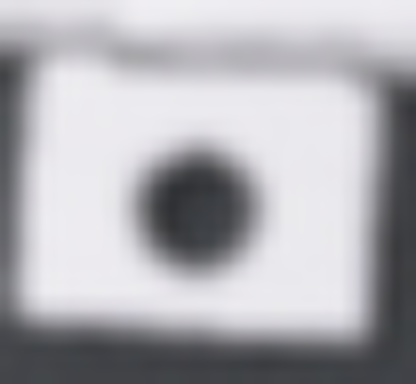

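```bash
cat > place.py <<'E'
from h import *
ys=-.047; u=np.array([np.cos(ys),np.sin(ys)]); F=np.array([.4827,.0401])+.092*u
def place(off,yaw):
    p=F+off*u
    manip.movep([*p,.13],rot(yaw)); st("over")
    manip.move_l([*p,.075],velocity=.12)
    manip.move_l([*p,.050],velocity=.06)
    for z in(.048,.047,.046):
        manip.move_l([*p,z],velocity=.03)
        if monitor.current_ft_force()[2]>2.5: break
    st("down"); 
    if monitor.current_grip_width()<.005: print("EMPTY GRIP")
    manip.grip(.032,30); st("rel"); manip.move_l([*p,.14],velocity=.15)
E
python3 - <<'E'
from place import *
c=[.4945,.4025]
manip.move_l([*c,.13],velocity=.15)
place(-.022,-.047)
manip.movep([.47,-.25,.25],rot(0))
d=shot("top","t8.png",(240,480,180,320),3.3); shot("scene","s8.png",(180,440,170,310),3)
import fz
t=cam("top"); s=cam("scene")
EOF=0
E
```

```text
over t 28.6 tcp [0.5526 0.0374 0.1297] rot [-1.571  0.    -0.045] w 0.0144 F [-0.   0.3 -0.4]
down t 30.5 tcp [0.5527 0.0368 0.0461] rot [-1.571 -0.    -0.047] w 0.0144 F [ 0.6 -0.2  0.6]
rel t 31.1 tcp [0.5526 0.0368 0.046 ] rot [-1.571 -0.    -0.047] w 0.0324 F [-0.1 -0.2  0.5]
```

View pics/t8.png

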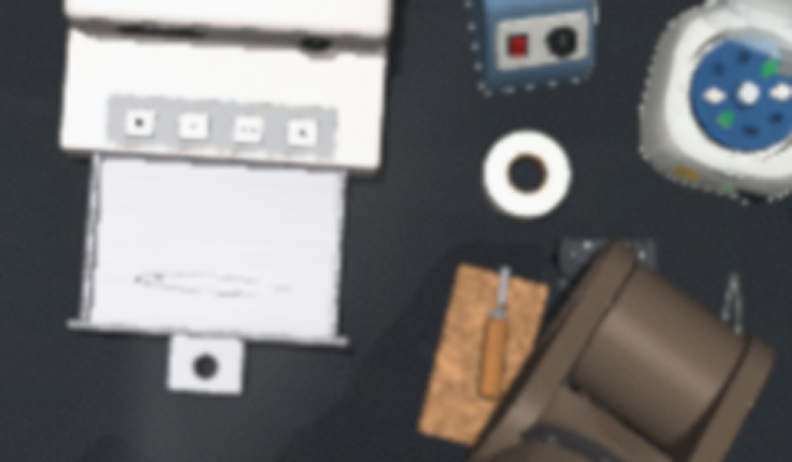

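View pics/s8.png

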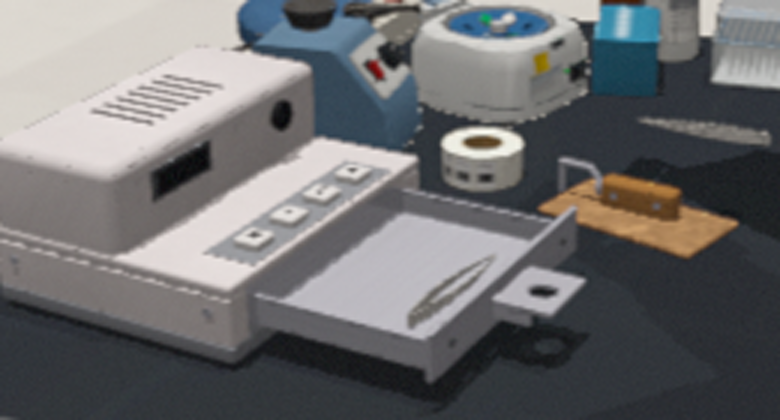

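```bash
python3 - <<'E'
from place import *
import fz
s=cam("scene"); fz.meas(s["color"],s,(387,442,203,224),thr=25)
c=[.498,-.4183]; yl=-.085
print(best([*c,.1],[yl+np.pi/2,yl-np.pi/2]))
yt=yl-np.pi/2
manip.grip(.045,40)
manip.movep([*c,.1],rot(yt)); s=cam("scene"); fz.meas(s["color"],s,(387,442,203,224),thr=25)
manip.move_l([*c,.016],velocity=.12); st()
manip.grip(0,40); st("grip")
manip.move_l([*c,.06],velocity=.1); st()
shot("scene","s9.png",(330,470,150,250),5)
E
```

```text
196 mean [ 0.489  -0.4175] mid [ 0.4967 -0.4176] len 0.131 w 0.043 long yaw -0.013
[(np.float64(0.8556586455794761), -1.6557963267948965, array([-0.8 ,  0.67,  1.61, -0.  ,  0.86,  0.86])), (np.float64(2.2859340080103165), 1.4857963267948966, array([-0.8 ,  0.67,  1.61, -0.  ,  0.86, -2.29]))]
180 mean [ 0.4905 -0.4165] mid [ 0.4967 -0.4166] len 0.131 w 0.037 long yaw -0.014
 t 36.0 tcp [ 0.4982 -0.4184  0.0162] rot [-1.57  -0.    -1.656] w 0.0448 F [ 0.3 -0.4  0.7]
grip t 36.6 tcp [ 0.498  -0.4183  0.0161] rot [-1.571 -0.    -1.656] w 0.0141 F [0.4 0.2 1.2]
 t 37.2 tcp [ 0.4979 -0.4182  0.06  ] rot [-1.571 -0.    -1.656] w 0.0142 F [-0.5 -0.4 -0.2]
```

View pics/s9.png

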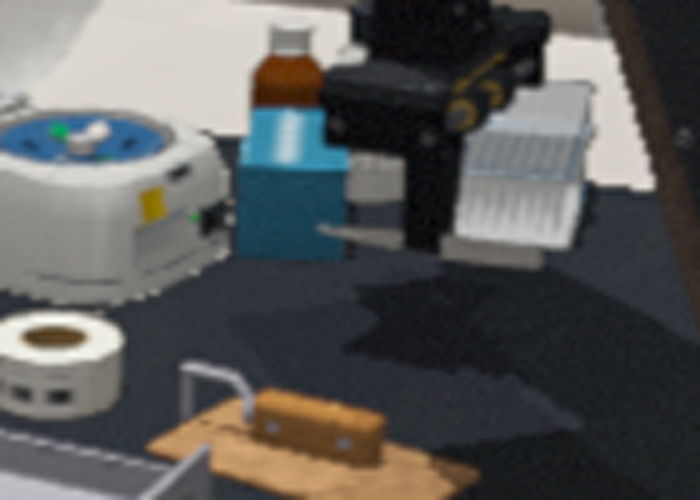

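```bash
python3 - <<'E'
from place import *
c=[.498,-.4183]
manip.move_l([*c,.14],velocity=.15)
place(.032,-.047)
manip.movep([.47,-.05,.30],rot(-.12-np.pi/2))
manip.movep([.45,-.45,.25],rot(-.12-np.pi/2))
d=shot("top","t10.png",(240,480,180,320),3.3); shot("scene","s10.png",(180,440,170,310),3)
st()
E
```

```text
over t 39.7 tcp [0.6067 0.0334 0.1299] rot [-1.571 -0.    -0.049] w 0.014 F [ 0.7 -0.  -0.4]
down t 41.6 tcp [0.6067 0.0343 0.0461] rot [-1.571 -0.    -0.047] w 0.0145 F [-0.  -0.3  0.7]
rel t 42.2 tcp [0.6065 0.0343 0.046 ] rot [-1.571  0.    -0.047] w 0.032 F [-0.   0.3 -0.7]
 t 45.8 tcp [ 0.4507 -0.449   0.2505] rot [-1.57  -0.    -1.689] w 0.0321 F [0.3 0.1 0.2]
```

View pics/t10.png

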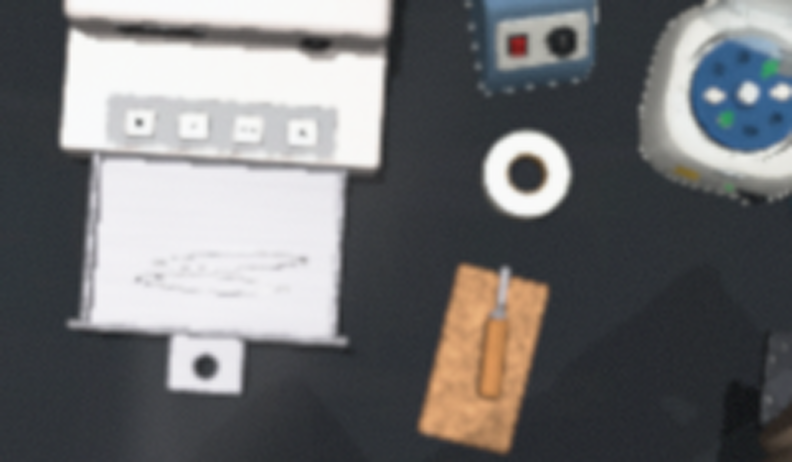

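View pics/s10.png

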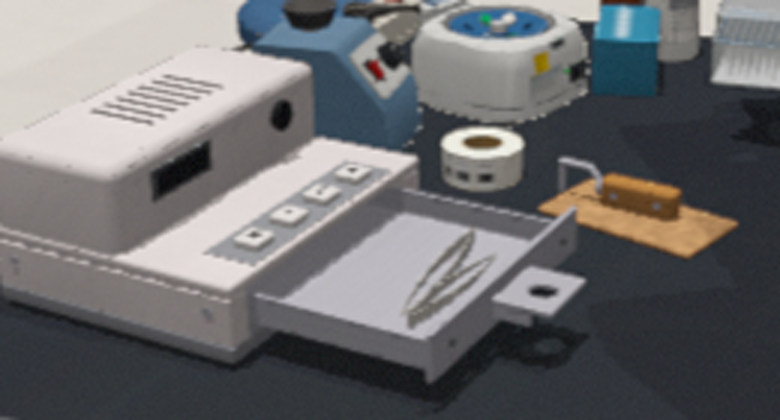

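```bash
python3 - <<'E'
from h import *
d=cam("top"); 
for c,b in(("top",(262,348,220,290)),("scene",(290,360,235,290))):
    d=cam(c); im=d["color"][b[2]:b[3],b[0]:b[1],::-1]; im=cv2.convertScaleAbs(im,alpha=1.6,beta=-170) if c=="top" else im
    cv2.imwrite(f"pics/z_{c}.png",cv2.resize(im,None,fx=9,fy=8 if c=="top" else 9,interpolation=cv2.INTER_CUBIC))
E
```

```text
(no output)
```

View pics/z_top.png

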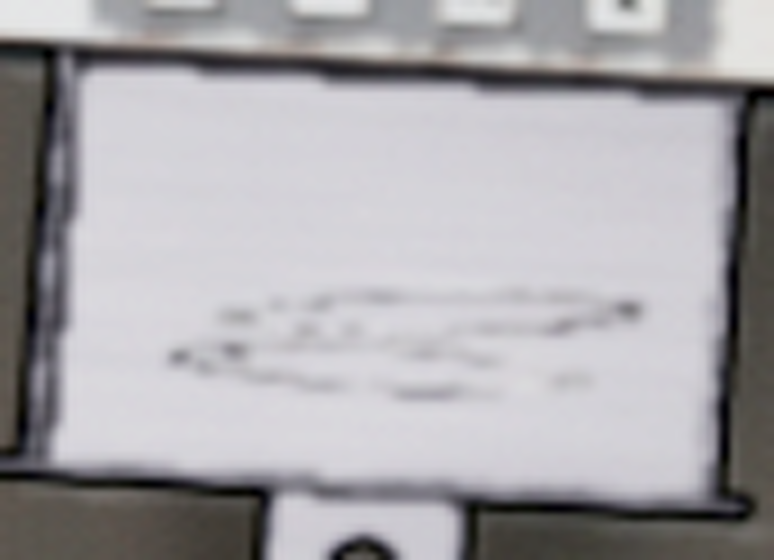

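View pics/z_scene.png

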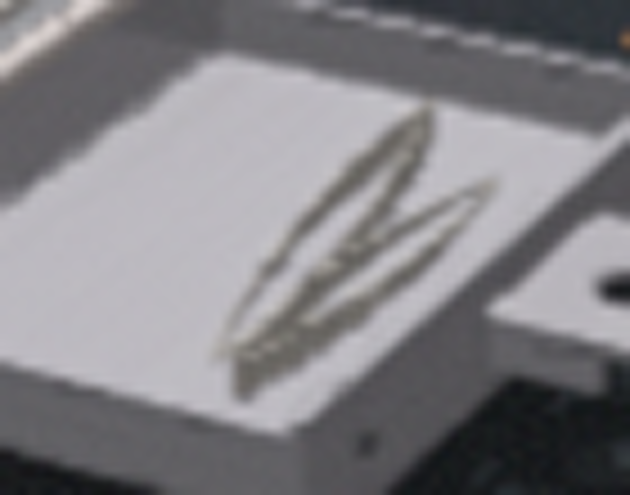

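```bash
python3 - <<'E'
from place import *
from hook import handle_top
t=cam("top")
pts=np.array([[178,357],[585,380],[225,315],[640,310]])/[9,8]+[262,220]-.45
w=p2w(t,pts,.034)[:,:2]
R=np.array([u,[-u[1],u[0]]]); print("ends in tray frame",((w-F)@R.T).round(4).tolist(), np.linalg.norm(w[0]-w[1]),np.linalg.norm(w[2]-w[3]))
y0=np.nonzero(handle_top(t)); P=p2w(t,np.c_[y0[1],y0[0]],.032)[:,:2]; ev,V=np.linalg.eigh(np.cov(P.T)); v=V[:,1]*np.sign(V[0,1]); print("handle",P.mean(0),np.arctan2(v[1],v[0]),np.sqrt(ev*12))
E
```

```text
ends in tray frame [[-0.0201, 0.0624], [-0.0213, -0.066], [-0.0044, 0.0485], [0.0045, -0.082]] 0.1283438228182914 0.13073063650244002
handle [ 0.48761187 -0.20913503] -0.11304942520015586 [0.01942416 0.0651684 ]
```

```bash
python3 - <<'E'
from place import *
yt=-.12-np.pi/2
manip.grip(.05,40)
manip.movep([.492,-.206,.12],rot(yt)); manip.move_l([.492,-.206,.023],velocity=.12); st()
manip.grip(0,45); st("grip")
manip.move_l([.492,-.206,.13],velocity=.15)
T=np.array([.4827,.0401])-.0745*u; yt=ys-np.pi/2
manip.movep([*T,.12],rot(yt)); manip.move_l([*T,.08],velocity=.12); st("above")
shot("scene","s11.png",(260,420,200,300),5); 
E
```

```text
t 48.6 tcp [ 0.4923 -0.2063  0.0235] rot [-1.57  -0.    -1.691] w 0.0496 F [ 0.   0.8 -0.4]
grip t 49.2 tcp [ 0.492  -0.206   0.0232] rot [-1.571 -0.    -1.691] w 0.0194 F [-0.4 -1.   2.9]
above t 51.6 tcp [0.4086 0.043  0.08  ] rot [-1.571  0.    -1.619] w 0.0201 F [-0.2 -0.7 -0.8]
```

View pics/s11.png

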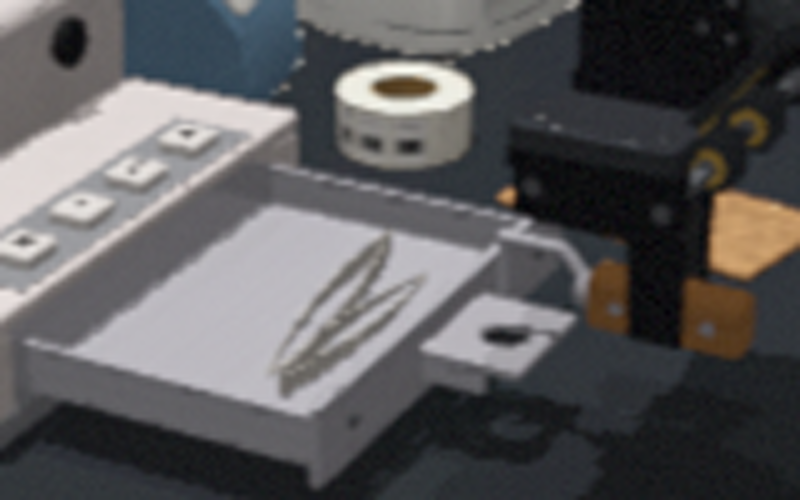

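```bash
python3 - <<'E'
from place import *
T=np.array([.4827,.0401])-.0745*u
for z in(.07,.062,.055,.05):
    manip.move_l([*T,z],velocity=.06)
    if monitor.current_ft_force()[2]>4: print("contact",z); break
st("in")
shot("scene","s12.png",(260,420,200,300),5); 
E
```

```text
in t 52.8 tcp [0.4082 0.0436 0.0498] rot [-1.571 -0.    -1.618] w 0.0199 F [-0.6 -0.   0.4]
```

View pics/s12.png

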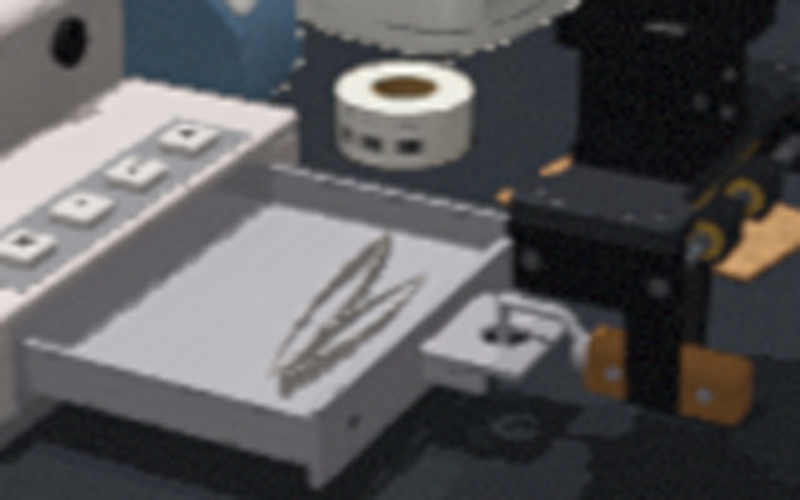

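```bash
python3 - <<'E'
from place import *
T=np.array([.4827,.0401])-.0745*u
for s in (.05,.10,.138):
    manip.move_l([*(T+s*u),.05],velocity=.05); st(s)
for s in np.arange(.141,.168,.0025):
    manip.move_l([*(T+s*u),.05],velocity=.03); manip.hold(.1); f=np.array(monitor.current_ft_force()); print(round(s,4),f.round(1))
    if -f[:2]@u>9: break
st(); shot("scene","s13.png",(180,420,170,310),3.3); shot("top","t13.png",(240,400,180,310),5)
E
```

```text
0.05 t 54.0 tcp [0.4583 0.0413 0.0501] rot [-1.57   0.    -1.618] w 0.0195 F [ 0.7  0.4 -0.5]
0.1 t 55.1 tcp [0.5083 0.039  0.0501] rot [-1.57   0.    -1.618] w 0.02 F [-0.4  0.8 -1.5]
0.138 t 56.0 tcp [0.5462 0.0372 0.05  ] rot [-1.57   0.    -1.618] w 0.0198 F [ 0.3 -0.6 -0.7]
0.141 [ 0.5  0.5 -1. ]
0.1435 [-0.1  0.8 -0.2]
0.146 [ 0.4 -0.3 -1.1]
0.1485 [ 0.3  0.  -1.6]
0.151 [-1.   0.5 -2. ]
0.1535 [-7.8  0.   2.3]
0.156 [-15.6   0.4   5.8]
 t 58.5 tcp [0.5608 0.0365 0.0495] rot [-1.579 -0.    -1.618] w 0.0195 F [-15.6   0.4   5.8]
```

View pics/s13.png

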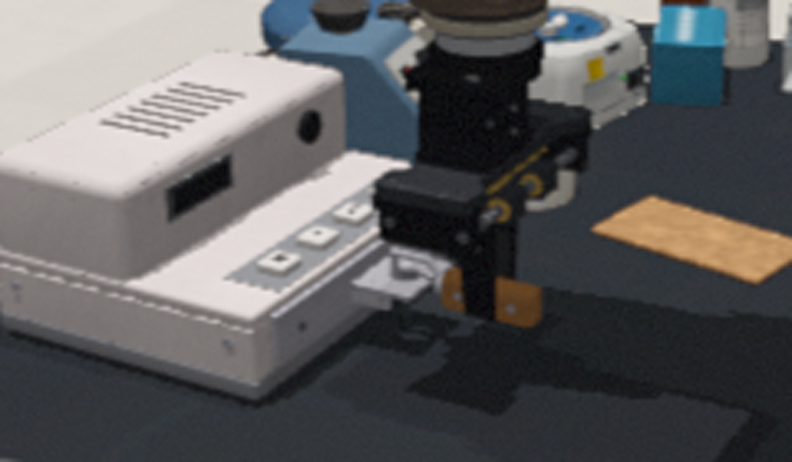

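View pics/t13.png

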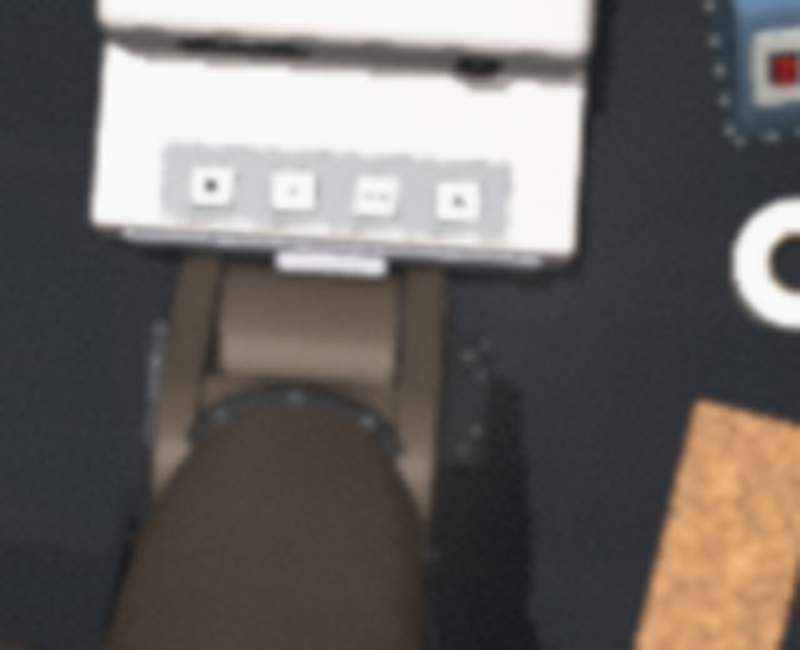

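```bash
python3 - <<'E'
from place import *
T=np.array([.4827,.0401])-.0745*u
manip.hold(.2)
manip.move_l([*(T+.1465*u),.05],velocity=.04); st("relax")
manip.move_l([*(T+.1465*u),.075],velocity=.06); st("lifting"); 
manip.move_l([*(T+.1465*u),.13],velocity=.1); st("lifted")
yt=-.12-np.pi/2
manip.movep([.492,-.206,.12],rot(yt))
manip.move_l([.492,-.206,.06],velocity=.1)
shot("scene","s14.png",(250,450,160,300),4)
E
```

```text
relax t 59.2 tcp [0.555  0.0367 0.0502] rot [-1.57  -0.    -1.618] w 0.0196 F [ 0.3 -1.  -1.3]
lifting t 59.7 tcp [0.5547 0.0367 0.0753] rot [-1.57  -0.    -1.618] w 0.0199 F [-0.8  0.5 -1.3]
lifted t 60.4 tcp [0.5544 0.0367 0.1296] rot [-1.571 -0.    -1.618] w 0.0198 F [ 0.5 -0.2 -1.5]
```

View pics/s14.png

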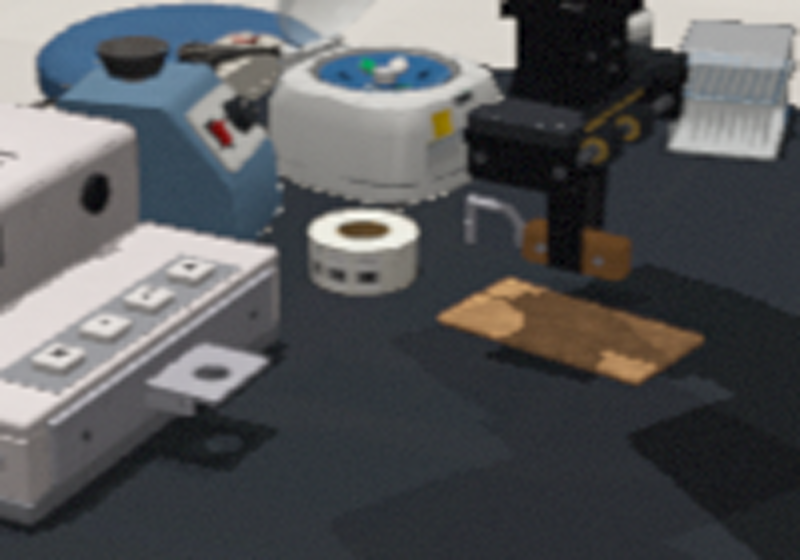

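```bash
python3 - <<'E'
from place import *
for z in (.035,.029,.026,.0245,.023):
    manip.move_l([.492,-.206,z],velocity=.05); st()
    if monitor.current_ft_force()[2]>3: break
manip.grip(.05,40)
manip.move_l([.492,-.206,.15],velocity=.15)
manip.grip(0,20); st()
K=np.array([.6826,.0277]); n=np.array([-u[1],u[0]])
manip.movep([*(K+.069*n),.16],rot(ys-np.pi/2)); st()
manip.move_l([*(K+.069*n),.105],velocity=.1); st()
shot("scene","s15.png",(170,430,150,290),3)
E
```

```text
t 62.9 tcp [ 0.492  -0.206   0.0348] rot [-1.571  0.    -1.691] w 0.0199 F [ 0.   0.1 -0.4]
 t 63.1 tcp [ 0.4919 -0.2059  0.0288] rot [-1.571  0.    -1.691] w 0.0194 F [ 0.3  0.1 -0.3]
 t 63.4 tcp [ 0.492  -0.206   0.0259] rot [-1.571  0.    -1.691] w 0.0199 F [ 0.7 -0.  -1.1]
 t 63.6 tcp [ 0.492  -0.206   0.0245] rot [-1.571  0.    -1.691] w 0.0196 F [-0.6 -0.1 -1. ]
 t 63.9 tcp [ 0.4922 -0.2061  0.0232] rot [-1.57  -0.    -1.691] w 0.0199 F [1.  0.5 3.7]
 t 66.6 tcp [ 0.492 -0.206  0.15 ] rot [-1.571 -0.    -1.691] w 0.0005 F [ 0.2 -0.1 -0.4]
 t 67.9 tcp [0.6857 0.0954 0.16  ] rot [-1.571 -0.    -1.619] w 0.0004 F [-0.7 -0.   0.3]
 t 68.6 tcp [0.6861 0.0965 0.1054] rot [-1.57   0.    -1.618] w 0.0005 F [ 0.5  0.3 -0. ]
```

View pics/s15.png

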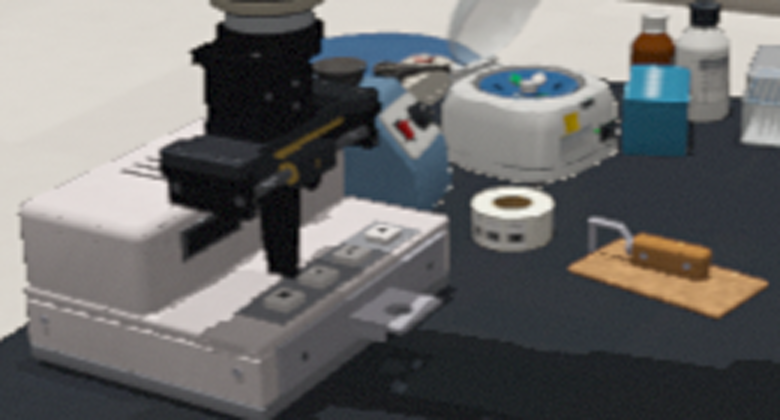

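```bash
cat > press.py <<'E'
from place import *
K=np.array([.6826,.0277]); n=np.array([-u[1],u[0]])
def press(o):
    p=K+o*n
    manip.move_l([*p,.105],velocity=.1); manip.move_l([*p,.093],velocity=.05)
    for z in np.arange(.0905,.079,-.001):
        manip.move_l([*p,z],velocity=.03); manip.hold(.08); f=np.mean([monitor.current_ft_force()[2] for _ in range(3)])
        print(round(z,4),round(monitor.current_tool_pos()[2],4),round(f,1))
        if f>10: break
    manip.hold(.2); shot("scene",f"press{o}.png",(200,350,200,290),5)
    manip.move_l([*p,.11],velocity=.1); st("up")
E
python3 -c "
from press import *
press(.069)"
```

```text
0.0905 0.0906 0.5
0.0895 0.0896 0.8
0.0885 0.0886 2.2
0.0875 0.0876 3.2
0.0865 0.0866 3.4
0.0855 0.0856 3.8
0.0845 0.0852 9.7
0.0835 0.085 15.9
up t 72.6 tcp [0.6856 0.0966 0.1097] rot [-1.571 -0.    -1.618] w 0.0007 F [-0.1  0.4 -0.1]
```

View pics/press0.069.png

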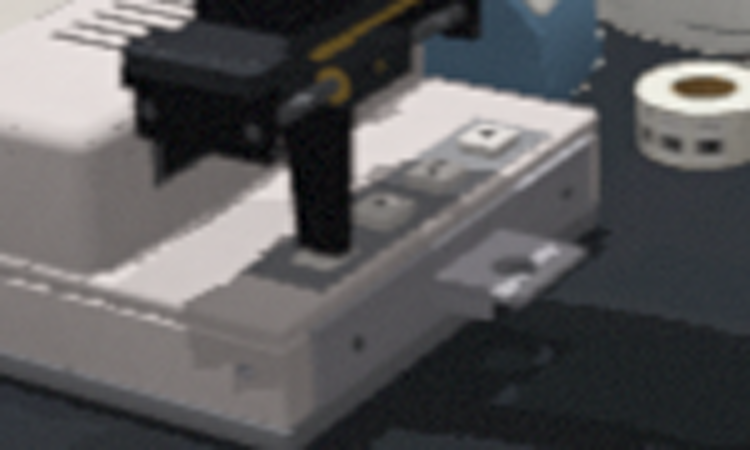

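```bash
python3 -c "
from press import *
press(-.023); press(-.069)
manip.movep([.47,-.05,.30],rot(ys-np.pi/2)); manip.movep([.40,-.45,.28],rot(ys-np.pi/2)); st()
shot('scene','s16.png'); shot('top','t16.png',(150,480,150,320),2.4)"
```

```text
0.0905 0.0906 -0.1
0.0895 0.0896 1.3
0.0885 0.0886 2.4
0.0875 0.0876 4.2
0.0865 0.0866 3.4
0.0855 0.0856 3.6
0.0845 0.0852 10.2
up t 77.1 tcp [0.6813 0.0048 0.1099] rot [-1.571  0.    -1.618] w 0.0004 F [ 0.6 -0.5 -0.1]
0.0905 0.0906 0.7
0.0895 0.0897 1.0
0.0885 0.0886 2.1
0.0875 0.0876 3.5
0.0865 0.0866 3.9
0.0855 0.0856 4.1
0.0845 0.0852 9.4
0.0835 0.0851 16.9
up t 81.4 tcp [ 0.6791 -0.0412  0.1097] rot [-1.571  0.    -1.618] w 0.0003 F [ 0.5 -0.5 -0.5]
 t 84.0 tcp [ 0.4006 -0.4491  0.2801] rot [-1.571  0.    -1.617] w 0.0005 F [0.6 0.1 0.1]
```

View pics/press-0.069.png

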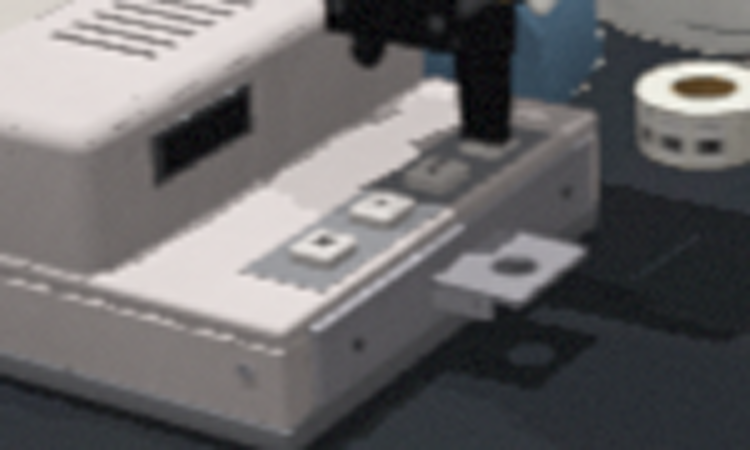

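View pics/s16.png

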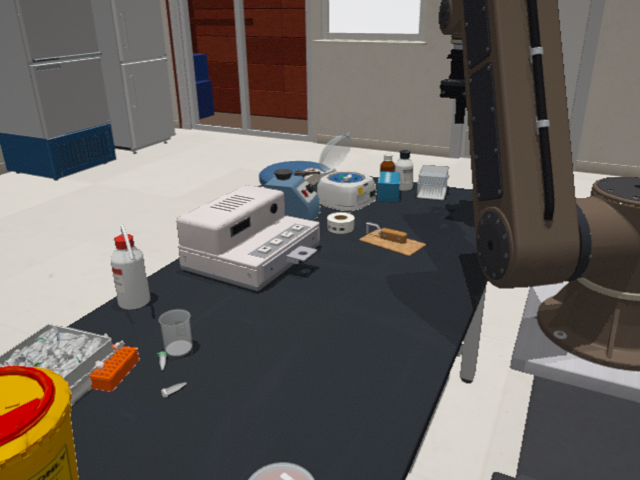

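View pics/t16.png

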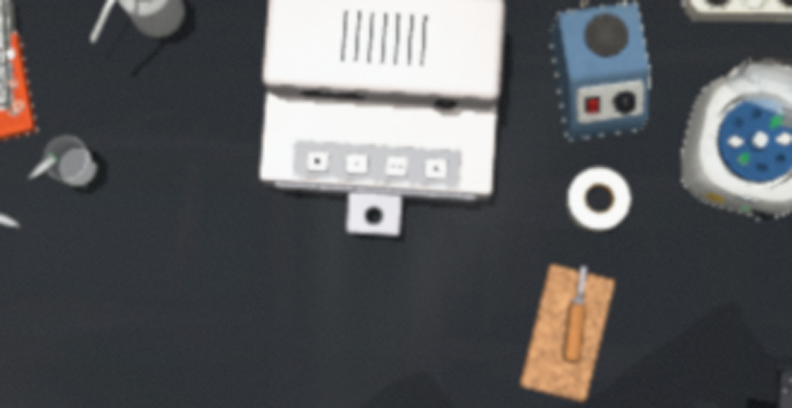

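```bash
python3 -c "
from place import *
d=cam('top'); hp=[[374/2.4+150-.4,215/2.4+150-.4]]; P=p2w(d,hp,.046)[0]; print(P, 'rel start', (P[:2]-[.6256,.0317])@u)
print(manip.finish_job())"
```

```text
[0.62775198 0.03113603 0.046     ] rel start 0.002176099690645182
the job is handed in; nothing more can be done
None
```

I carried out the whole sequence and handed the job in at about 84 s of the 200 s. No verdict is reported, so what follows rests on my own checks.

- **Tray out:** I hooked the finger hole and pulled the tray out to about 0.145 m by the top camera. Then I parked the hook on its pad.
- **Instruments:** Only two forceps were on the bench; I saw no spatula in either view. I laid both flat across the tray.
- **Tray home:** I re-hooked the tray and pushed it until it met a firm stop (15.6 N). The hook went back on its pad.
- **Keys:** I pressed clear, long-cycle and start, one at a time, each to its bottom stop (tool 5 mm below first contact, 10–17 N), and let each go.

**Last checks:** The tray is home, 2 mm further in than at the start. The hook lies on its pad, and the beaker and label roll look where they were. The keys look up and the robot is clear of everything.

**Disagreement:** The second forceps ended up about 3 cm nearer the first than I laid it and a few degrees askew. This may have been the announced knock. The last zoomed view before closing showed both flat, side by side and inside the walls, so I left them. They are not visible with the tray shut, so I could not check them again.

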